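# Refile the wood samples after microscope work

## Robot

A 7-joint arm with a two-finger parallel gripper is mounted at the origin on the work surface. World frame = base frame: x ahead of the robot, y to its left, z up, the work surface at z = 0. Lengths are in m, angles in rad, forces in N, time in s.
With the tool pointing down it reaches from about 0.4 to 0.85 m from the base axis. Payload 4.4 kg.
Tool frame: the origin (TCP) lies at the very end of the fingers, on their centre line; the grasp point (between the pads) lies pinch_z behind it (pinch_z is the distance from the TCP to the grasp point, in m); z points along the fingers, y is the line along which they close (so a half turn about z gives the same grasp; the last joint's range is limited). The gripper opens to 94 mm and grips with 3 to 60 N. Pads are 16 mm wide; open, the fingers measure 119 mm over their backs; the gripper's body (75 mm by 177 mm) begins 78 mm behind the grasp point.
Start: joints at [1.167, 0.628, 0.038, 1.517, -0.027, 0.996, -0.02], TCP at [0.215, -0.613, 0.205] pointing down, gripper open.
Joint ranges: [-3.06, 3.06], [-0.37, 2.12], [-1.25, 1.32], [0.18, 2.47], [-1.1, 4.24], [0.23, 1.98], [-2.94, 2.94]. Speed limits (rad/s): [2.57, 2.57, 3.14, 3.14, 3.14, 3.14, 3.14].

## Interface

Orientations are given as a unit quaternion [x, y, z, w].
In Python, from rig import observe, capture, camera_params, sign_off, pinch_z gives the robot as it stands.
- The arm moves only by the tool servo_tool, never from a script. Its argument "deltas" is a list of rows, each an object with "translation": the shift along the tool's x, y, z in m, a list of three; "twist": the turn, a rotation vector about the tool's x, y, z in degrees, a list of three; "gripper": the closure, from 0 (fully open) to 1 (shut). A call has 1 to 12 rows; each row shifts and turns the commanded pose from where the row before left it, along the tool's axes as they then stand; what a row does not reach is not made up. A row lasts 1/10 s, in which the tool goes at most 50 mm and 8.59 degrees, less where a joint would pass 70% of its speed; a pose out of reach is approached as far as the arm can. A call with a gripper value outside its range is refused whole. The fingers move at their own pace and stop on an object; "squeeze" is the grip in N (left out, the last holds). Time passes only in rows, so rows that do not move let the fingers close. It gives the time, the measured TCP pose, the force, the opening and the grip force at its end, in the units of the state.
- observe(): the state, without advancing time (a new reading comes with each control period).
- capture(name): name is "side" or "top" or "wrist"; returns (picture, depth): 384x512x3 uint8, red, green, blue; 384x512 float32, m along the optical axis (not along the pixel's ray), 0 where there is no reading.
- camera_params(name): a dict with "mtx" (3x3 intrinsics, pixels), "R" (3x3) and "t" (3): a world point X has camera coordinates R X + t; the wrist camera has in their place "hand_eye" (4x4, takes a point from camera to tool coordinates, whose origin is the TCP and whose axes are the flange's). Camera axes: x right, y down, z forward; pixel columns grow to the right and rows downward; lengths in m; the calibration is good to about 2 mm. A picture is of the moment at which its call begins: read the wrist's pose just before it. camera_params takes no time and is no camera call.
- sign_off(): hands the job in; it is judged then, once.
The state is a dict: "t": time; "joint_pos": joint angles; "joint_vel": joint speeds; "tau": joint torques, N m; "position": TCP position; "tool_rot": TCP orientation; "wrist_force": force on the tool from outside, world axes, zero at the start; "wrist_torque": the same for the moment, N m; "width": finger opening in m; "finger_force": force on a finger pad.
Only numpy, scipy, OpenCV 4.12 (cv2) and the standard library are available. Lean on these libraries where they do the work, as an engineer would, in place of code of your own. Each camera call takes 0.05 s, during which the arm holds its last target. There are 200 camera calls.

## Task

Take the magnifier out of the sample tray and put it in the steel pan, push the three slumped samples upright and close up against the backstop, and then stand every sample from the rack upright in the tray behind them, sliding the follower back where you need the room. Finally square the whole row flush with the fence and slide the follower home until it presses the samples firmly together against the backstop, leaving it snug against the last one; do not disturb the other things on the bench.

Things in the scene. Friction and masses are not known exactly. Their poses are not given: they have to be found in the camera images.
- tray: grey filing tray, fixed; origin under the middle of its floor, z up, x away from the robot, y along the row. Floor top at z = 12 mm, floor x -70 to 72, y -131 to 131. Backstop across the -y end; fence (aluminium guide beam with graduations) along the far side, its face at x = 60, top 40 above the floor; near side open. A sample flush with the fence has its centre at x = 5
- backstop: aluminium backstop of the tray, upright, x from -42 to 70 in the tray, 75 high above its floor; origin on its face (at y = -115 in the tray, looking to the tray's +y), at floor level; axes as the tray's
- follower (a joint): how far the follower has slid towards the backstop, m: 0 fully open (its face 210 mm from the backstop's), growing as it closes, to 0.165; slides along the tray's y with about 1.2 N of friction and stays where it is left
- follower_tab (a point): black follower, the sliding jaw of the tray: an upright plate 100 (x) x 14 (y), top 61 above the tray floor, and behind it a finger tab, 30 (x) x 16 (y), top 86 above the floor, to pinch across its 30 mm sides; a steel carriage guides it on the beam. Point in the middle of the tab, 74 above the floor, 27 behind the pressing face; axes as the tray's
- follower_face (a point): the middle of the follower's flat face that presses on the samples (looks to the tray's -y), 30 above the tray floor
- lens_grip (a point): hand magnifier, black, 152 long, 0.09 kg; point at the middle of its handle (96 long along x, 16 wide, 15 thick), 7.5 above its underside; round lens 56 across, 14 thick, centred 76 from this point along its x. At the start it lies in the tray between the leaning samples and the follower, handle out over the near side
- pan: steel instrument pan, fixed, shallow and open: 100 (x) x 210 (y) outside, rim 20 high, walls and floor 3; origin at the centre of its underside, z up
- rack: grey plastic reading rack, fixed, 260 (x) x 100 (y), 20 high; four grooves across it along y, 10 deep, 20.4 wide, at x = -102, -34, 34, 102; origin at the centre of its underside. Samples stand in grooves, bottom at z = 10
- row1_c (a point): first of the three samples in the tray, counted from the backstop; leaning 20 degrees at the start, top towards the backstop, foot out (the third's foot about 80 mm from the backstop), its end 5 to 18 mm short of the fence; wood board 110 x 18 x 70 high, 0.1 kg, small paper label; point at its centre, x along its length, y through its thickness, z up when it stands on its long edge
- row2_c (a point): second of the three samples in the tray, counted from the backstop; leaning 20 degrees at the start, top towards the backstop, foot out (the third's foot about 80 mm from the backstop), its end 5 to 18 mm short of the fence; wood board 110 x 18 x 70 high, 0.1 kg, small paper label; point at its centre, x along its length, y through its thickness, z up when it stands on its long edge
- row3_c (a point): third of the three samples in the tray, counted from the backstop; leaning 20 degrees at the start, top towards the backstop, foot out (the third's foot about 80 mm from the backstop), its end 5 to 18 mm short of the fence; wood board 110 x 18 x 70 high, 0.1 kg, small paper label; point at its centre, x along its length, y through its thickness, z up when it stands on its long edge
- loose1_c (a point): sample standing in one of the rack's grooves, may be absent (None); wood board 110 x 18 x 70 high, 0.1 kg, small paper label; point at its centre, x along its length, y through its thickness, z up when it stands on its long edge
- loose2_c (a point): sample standing in one of the rack's grooves, may be absent (None); wood board 110 x 18 x 70 high, 0.1 kg, small paper label; point at its centre, x along its length, y through its thickness, z up when it stands on its long edge
- loose3_c (a point): sample standing in one of the rack's grooves, may be absent (None); wood board 110 x 18 x 70 high, 0.1 kg, small paper label; point at its centre, x along its length, y through its thickness, z up when it stands on its long edge
- loose4_c (a point): sample standing in one of the rack's grooves, may be absent (None); wood board 110 x 18 x 70 high, 0.1 kg, small paper label; point at its centre, x along its length, y through its thickness, z up when it stands on its long edge
- spirit: amber bottle, 52 across, 120 high, origin under it; bystander
- dish: low white dish, 80 across, 16 high, origin under it; bystander
- slidebox: blue slide box 75 x 180 x 35, origin under it; bystander
- potf: white pot 64 across, 90 high, origin under it; bystander
- resin: glass jar 60 across, 80 high, origin under it; bystander
Mind the look-alikes: they are no part of the job. What is shaped like the part that bears row2_c but purple is not meant.

How it is judged:
On the way, in this order (a step that is already met when the one before it is completed fails the run):
1. the three slumped samples stand upright, closed up against the backstop (angle between each of row1_c, row2_c, row3_c's own z axis and vertical below 0.07 rad and y of row1_c in the frame of tray between -0.11 and -0.065 m and z of row1_c in the frame of tray between 0.043 and 0.051 m and y of row2_c in the frame of tray between -0.11 and -0.065 m and z of row2_c in the frame of tray between 0.043 and 0.051 m and y of row3_c in the frame of tray between -0.11 and -0.065 m and z of row3_c in the frame of tray between 0.043 and 0.051 m), for 0.2 s.
2. with every sample from the rack upright in the tray behind them, the follower presses the row against the backstop: contact force at both ends (angle between each of loose1_c, loose2_c, loose3_c, loose4_c's own z axis and vertical below 0.07 rad and y of loose1_c in the frame of tray between -0.06 and 0.015 m and z of loose1_c in the frame of tray between 0.043 and 0.051 m and y of loose2_c in the frame of tray between -0.06 and 0.015 m and z of loose2_c in the frame of tray between 0.043 and 0.051 m and y of loose3_c in the frame of tray between -0.06 and 0.015 m and z of loose3_c in the frame of tray between 0.043 and 0.051 m and y of loose4_c in the frame of tray between -0.06 and 0.015 m and z of loose4_c in the frame of tray between 0.043 and 0.051 m and (contact force between follower and loose1 above 1 N or contact force between follower and loose2 above 1 N or contact force between follower and loose3 above 1 N or contact force between follower and loose4 above 1 N) and (contact force between backstop and row1 above 0.5 N or contact force between backstop and row2 above 0.5 N or contact force between backstop and row3 above 0.5 N)), for 0.02 s.
At the end, for the whole second after the job is handed in: all samples upright (4 deg) in one closed row: the first three within 5 mm of hard against the backstop, no later gap over 4 mm, ends flush with the fence within 4 mm, parallel within 3.5 deg; follower face within 3 mm of the last sample; magnifier in the pan; all at rest (all of step 1 and x of row1_c in the frame of tray between 0.001 and 0.009 m and angle between the y axis of each of row1_c, row2_c, row3_c, loose1_c, loose2_c, loose3_c, loose4_c and the y axis of tray, either way round below 0.06 rad and linear speed of each of row1, row2, row3, loose1, loose2, loose3, loose4, lens below 0.02 m/s and x of row2_c in the frame of tray between 0.001 and 0.009 m and x of row3_c in the frame of tray between 0.001 and 0.009 m and angle between each of loose1_c, loose2_c, loose3_c, loose4_c's own z axis and vertical below 0.07 rad and y of loose1_c in the frame of tray between -0.06 and 0.011 m and z of loose1_c in the frame of tray between 0.043 and 0.051 m and x of loose1_c in the frame of tray between -0.025 and 0.011 m and x of loose1_c in the frame of tray between 0.001 and 0.009 m and (distance between loose1_c and row1_c below 0.022 m or distance between loose1_c and row2_c below 0.022 m or distance between loose1_c and row3_c below 0.022 m or distance between loose1_c and loose2_c below 0.022 m or distance between loose1_c and loose3_c below 0.022 m or distance between loose1_c and loose4_c below 0.022 m) and y of loose2_c in the frame of tray between -0.06 and 0.011 m and z of loose2_c in the frame of tray between 0.043 and 0.051 m and x of loose2_c in the frame of tray between -0.025 and 0.011 m and x of loose2_c in the frame of tray between 0.001 and 0.009 m and (distance between loose2_c and row1_c below 0.022 m or distance between loose2_c and row2_c below 0.022 m or distance between loose2_c and row3_c below 0.022 m or distance between loose2_c and loose1_c below 0.022 m or distance between loose2_c and loose3_c below 0.022 m or distance between loose2_c and loose4_c below 0.022 m) and y of loose3_c in the frame of tray between -0.06 and 0.011 m and z of loose3_c in the frame of tray between 0.043 and 0.051 m and x of loose3_c in the frame of tray between -0.025 and 0.011 m and x of loose3_c in the frame of tray between 0.001 and 0.009 m and (distance between loose3_c and row1_c below 0.022 m or distance between loose3_c and row2_c below 0.022 m or distance between loose3_c and row3_c below 0.022 m or distance between loose3_c and loose1_c below 0.022 m or distance between loose3_c and loose2_c below 0.022 m or distance between loose3_c and loose4_c below 0.022 m) and y of loose4_c in the frame of tray between -0.06 and 0.011 m and z of loose4_c in the frame of tray between 0.043 and 0.051 m and x of loose4_c in the frame of tray between -0.025 and 0.011 m and x of loose4_c in the frame of tray between 0.001 and 0.009 m and (distance between loose4_c and row1_c below 0.022 m or distance between loose4_c and row2_c below 0.022 m or distance between loose4_c and row3_c below 0.022 m or distance between loose4_c and loose1_c below 0.022 m or distance between loose4_c and loose2_c below 0.022 m or distance between loose4_c and loose3_c below 0.022 m) and (distance between any of loose1_c, loose2_c, loose3_c, loose4_c and row1_c below 0.022 m or distance between any of loose1_c, loose2_c, loose3_c, loose4_c and row2_c below 0.022 m or distance between any of loose1_c, loose2_c, loose3_c, loose4_c and row3_c below 0.022 m) and (y of loose1_c in the frame of follower_face between -0.012 and 0 m or y of loose2_c in the frame of follower_face between -0.012 and 0 m or y of loose3_c in the frame of follower_face between -0.012 and 0 m or y of loose4_c in the frame of follower_face between -0.012 and 0 m) and z of lens_grip in the frame of pan between 0 and 0.024 m and x of lens_grip in the frame of pan between -0.045 and 0.045 m and y of lens_grip in the frame of pan between -0.08 and 0.08 m); the robot touches nothing.
It fails at once if a bystander is moved more than 30 mm (distance of any of spirit, dish, slidebox, potf, resin from where it was at the start of the episode above 0.03 m).
Of loose1, loose2, loose3, loose4 only 2 to 4 are there at a start; the rules pass over those that are not, and their reading is None.
At some moment in a run one of lens, row2 may be knocked a few centimetres aside while the robot is not near it.
It also fails if it takes over 210 s, if anything falls off the work surface, if the arm or the gripper's body presses on something with over 40 N, if the wrist force passes 120 N, or if a joint passes its speed limit or range.

## Working session

There is one attempt and no reset: what is moved stays moved. The work goes in short steps, Python scripts to look and compute and a tool call to move; the robot and the scene stay as the last step left them, time stands still between calls to the robot, and variables do not carry over. Pictures are saved under pics/ and viewed, at most 14 in all, crops included, and the job is handed in when it is done.

Besides the shell and the picture viewer there is one more tool, called after "Emit:" in YAML: its name, and indented under it one key for each argument. servo_tool: Moves the arm, as the interface text tells. Its arguments: {"type":"object","properties":{"deltas":{"type":"array","items":{"type":"object","properties":{"translation":{"type":"array","items":{"type":"number"}},"twist":{"type":"array","items":{"type":"number"}},"gripper":{"type":"number"}}}},"squeeze":{"type":"number"}},"required":["deltas"]}

```bash
mkdir -p pics; ls
python3 - <<'E'
from rig import *
import cv2,numpy as np
print(observe()); print(pinch_z if not callable(pinch_z) else pinch_z())
for n in ("top","side","wrist"):
    p=camera_params(n); print(n,{k:np.round(v,4).tolist() for k,v in p.items()})
for n in ("top","side"):
    im,d=capture(n); np.savez(f"pics/{n}0.npz",im=im,d=d)
    cv2.imwrite(f"pics/{n}0.png",cv2.resize(im[...,::-1],(800,600),interpolation=cv2.INTER_CUBIC))
E
```

```text
pics
{'t': 0.0, 'joint_pos': array([ 1.16720525,  0.62931398,  0.03841422,  1.51835098, -0.02700454,
        0.99626059, -0.02001067]), 'joint_vel': array([-3.90801040e-04,  6.12191993e-04, -4.05388850e-05, -7.01360648e-05,
       -2.53887876e-04,  3.47037695e-05, -6.44542797e-04]), 'tau': array([ 1.08715882e-03, -5.49733543e+01,  1.14428971e+00, -1.86635739e+01,
       -5.21111162e-02,  2.37086340e-02,  1.46602611e-04]), 'position': array([ 0.21524292, -0.61264208,  0.20457987]), 'tool_rot': array([ 9.85769802e-01,  1.68098404e-01, -1.53426782e-04, -8.94921548e-04]), 'wrist_force': array([0.92361638, 0.20249635, 0.65509748]), 'wrist_torque': array([-0.02948817,  0.03920607, -0.04281928]), 'finger_force': 0.0, 'width': 0.09428976666904684}
0.0188
top {'mtx': [[476.7412, 0.0, 253.5257], [0.0, 476.7412, 191.8992], [0.0, 0.0, 1.0]], 'R': [[0.0182, -0.9998, 0.0121], [-0.997, -0.019, -0.0747], [0.0749, -0.0107, -0.9971]], 't': [-0.0222, 0.6057, 1.3307]}
side {'mtx': [[396.5626, 0.0, 254.3757], [0.0, 396.5626, 187.7961], [0.0, 0.0, 1.0]], 'R': [[0.901, -0.4338, -0.0061], [-0.3049, -0.6233, -0.7201], [0.3086, 0.6507, -0.6938]], 't': [-0.5442, 0.2644, 0.9109]}
wrist {'mtx': [[280.6609, 0.0, 254.1686], [0.0, 280.6609, 192.9292], [0.0, 0.0, 1.0]], 'hand_eye': [[-0.0006, -0.9684, -0.2492, 0.0734], [1.0, -0.0009, 0.0011, -0.0001], [-0.0013, -0.2492, 0.9684, -0.1801], [0.0, 0.0, 0.0, 1.0]]}
```

View pics/top0.png

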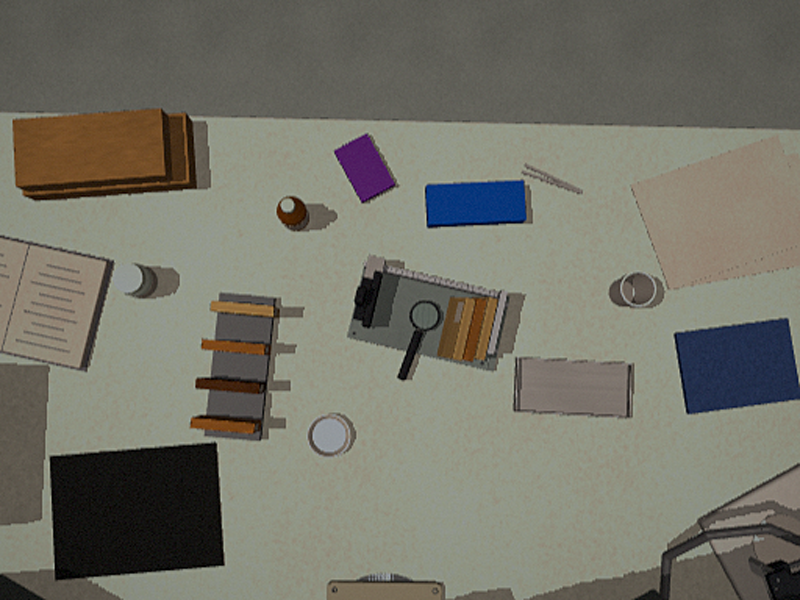

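View pics/side0.png

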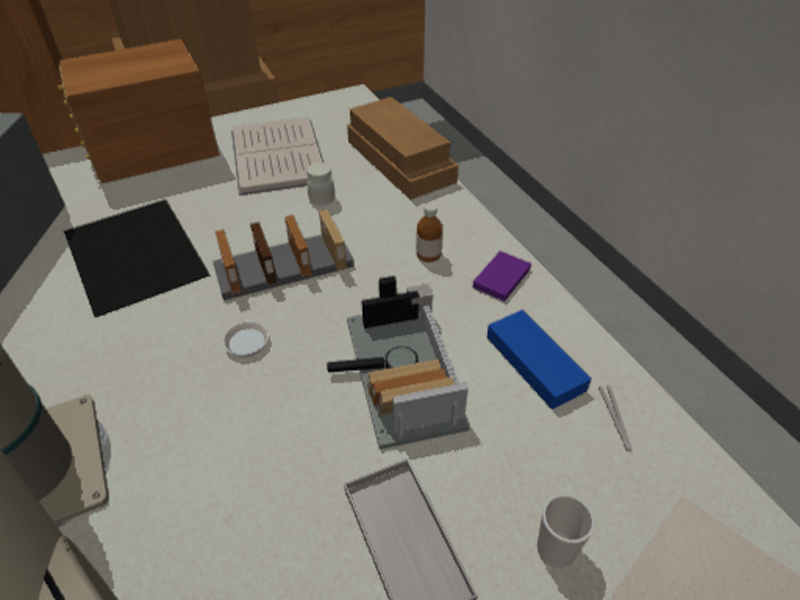

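Top view (800×600 pixels): the magnifier's lens is at (425,316) and its handle end at (404,378). The leaning samples are around (470,328), the backstop at (500,325) and the follower at (368,298). The rack holds four samples, at (242,309), (237,346), (230,384) and (225,424). The pan is at (574,387). Bystanders: dish (331,435), bottle (292,212), blue box (475,203), pot (135,280), jar (640,290).

The only look-alike for a sample is the purple board at (365,168), which I'll ignore. The lens is the only black magnifier; the tweezers at (552,178) aren't it.

```bash
cat > h.py <<'E'
import numpy as np, cv2
from scipy.spatial.transform import Rotation as Rn
from rig import *
def cloud(d,name,st=None):
    p=camera_params(name); K=np.array(p["mtx"])
    v,u=np.mgrid[:d.shape[0],:d.shape[1]]
    c=np.stack([(u-K[0,2])/K[0,0]*d,(v-K[1,2])/K[1,1]*d,d],-1)
    if name!="wrist": return (c-np.array(p["t"]))@np.array(p["R"])
    H=np.array(p["hand_eye"]); c=c@H[:3,:3].T+H[:3,3]
    return c@Rn.from_quat(st["tool_rot"]).as_matrix().T+st["position"]
def rect(P):
    (c,s,a)=cv2.minAreaRect((P[:,:2]*1000).astype(np.float32)); 
    return np.round(c,1),np.round(s,1),round(a,1)
E
python3 - <<'E'
from h import *
z=np.load("pics/top0.npz");W=cloud(z["d"],"top")
def px(u,v): u,v=u/1.5625,v/1.5625; return np.round(W[int(v),int(u)]*1000,1)
for n,(u,v) in dict(backtop=(513,295),bs2=(488,358),fence1=(390,270),fence2=(495,295),floor=(390,330),follow=(372,300),lens=(425,316),h1=(404,377),h2=(417,335),s1=(497,325),s2=(470,325),pan=(574,387),rack=(240,327),l1=(242,308),l2=(237,345),l3=(230,384),l4=(225,424)).items(): print(n,px(u,v))
def reg(u0,v0,u1,v1,z0,z1):
    m=np.zeros(W.shape[:2],bool); f=1.5625
    m[int(v0/f):int(v1/f),int(u0/f):int(u1/f)]=1
    P=W[m]; P=P[(P[:,2]>z0)&(P[:,2]<z1)]; return (*rect(P),len(P),round(np.median(P[:,2]),4))
for n,a in dict(pan=(500,345,650,430,.001,.03),rack=(180,285,300,445,.013,.028),l1=(180,290,300,325,.06,.1),l2=(180,330,300,360,.06,.1),l3=(180,366,300,400,.06,.1),l4=(180,405,300,440,.06,.1),
  traytall=(470,270,530,380,.082,.1),floor=(340,250,530,380,.007,.017),fence=(375,250,530,320,.045,.06),foll=(340,260,385,340,.06,.11),tab=(340,260,385,340,.09,.11)).items(): print(n,*reg(*a))
E
```

```text
backtop [ 623.4 -226.9   -2.7]
bs2 [ 504.  -179.6   11.5]
fence1 [659.3   3.1  51.2]
fence2 [ 618.  -184.2   52.3]
floor [551.8   0.9  14.8]
follow [601.4  32.1  70.1]
lens [578.2 -63.7  23.9]
h1 [467.5 -26.   23.1]
h2 [543.9 -47.2  25.4]
s1 [ 560.9 -185.3   86.1]
s2 [ 560.3 -137.2   80.1]
pan [ 455.4 -339.1    2.5]
rack [552.3 272.9  18.7]
l1 [583.  260.1  75. ]
l2 [520.4 265.   80.9]
l3 [453.  274.1  77.2]
l4 [383.6 279.5  78.2]
pan [ 455.8 -341.2] [154.1 276.2] 1.0 2183 0.0033
rack [482.6 270.2] [111.2 262.6] 83.5 2166 0.0188
l1 [584.  257.6] [110.2  18.2] 85.8 288 0.0781
l2 [516.8 270.9] [109.7  18.1] 85.9 280 0.0787
l3 [449.6 278.8] [111.1  18.4] 85.6 296 0.0786
l4 [381.6 284.5] [110.1  18.8] 85.7 314 0.0784
traytall [ 565.1 -169.2] [111.5  65.1] 0.7 267 0.0847
floor [574.2 -91.4] [334.8 224.2] 87.0 1972 0.0111
fence [613.6 -93.2] [230.5  72.7] 77.7 316 0.0509
foll [618.1  41.2] [ 34.7 120.5] 78.0 385 0.071
tab [609.7  52.7] [15.5 29.8] 78.7 67 0.0967
```

Emit:
servo_tool:
  deltas:
    - {"translation": [0, 0, -0.02], "twist": [0, 0, 7.91]}
    - {"translation": [0, 0, -0.02], "twist": [0, 0, 7.91]}
    - {"translation": [0, 0, -0.01], "twist": [0, 0, 7.91]}
    - {"translation": [0, 0, 0], "twist": [0, 0, 7.91]}
    - {"translation": [0.015, -0.046, 0]}
    - {"translation": [0.015, -0.046, 0]}
    - {"translation": [0.015, -0.046, 0]}
    - {"translation": [0.015, -0.046, 0]}
    - {"translation": [0.015, -0.046, 0]}
    - {"translation": [0.015, -0.046, 0]}
    - {"translation": [0.015, -0.046, 0]}
    - {"translation": [0.015, -0.046, 0]}

```text
validation failed for argument at $.de...
```

Emit:
servo_tool:
  deltas:
    - {"translation": [0.015, -0.046, 0]}
    - {"translation": [0.015, -0.046, 0]}
    - {"translation": [0.015, -0.046, 0]}
    - {"translation": [0.015, -0.046, 0]}
    - {"translation": [0.012, -0.046, 0]}
    - {"translation": [0, 0, 0]}
    - {"translation": [0, 0, 0]}

```text
validation failed for argument at $.de...
```

Run:
```python
from h import *
s=observe(); im,d=capture("wrist"); np.savez("pics/w1.npz",im=im,d=d,pos=s["position"],rot=s["tool_rot"])
print(s["t"],s["position"],s["tool_rot"],s["joint_pos"])
cv2.imwrite("pics/w1.png",cv2.resize(im[...,::-1],(800,600),interpolation=cv2.INTER_CUBIC))
```

```text
0.1 [ 0.21525053 -0.6126959   0.20466152] [ 9.85767020e-01  1.68115066e-01 -1.59092901e-04 -8.25486022e-04] [ 1.16718286  0.62923862  0.03844693  1.51825028 -0.02697721  0.99630313
 -0.01998997]
```

View pics/w1.png

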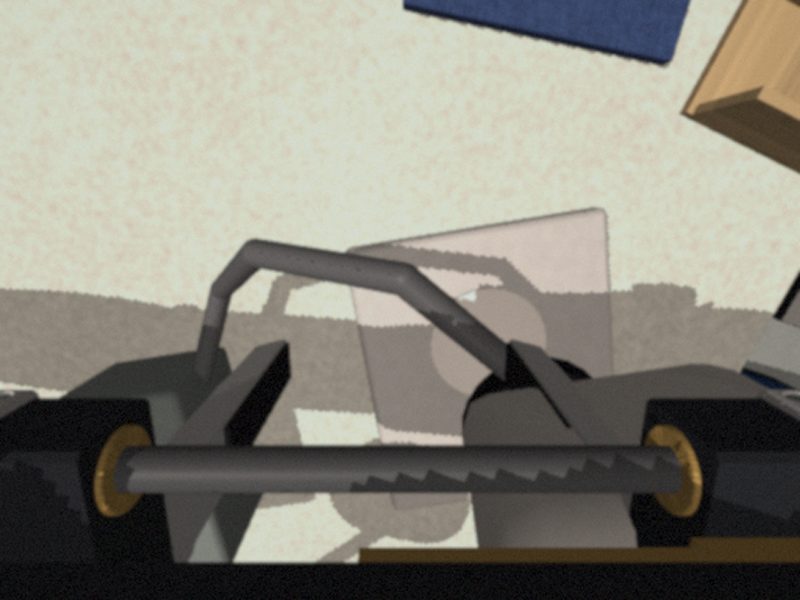

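The moves were refused as invalid, probably because every row needs all three keys. The picture shows only the start area: fingers at (230,400) and (560,400), with some furniture below.

Emit:
servo_tool:
  deltas:
    - {"translation": [0, 0, -0.02], "twist": [0, 0, 7.91], "gripper": 0}
    - {"translation": [0, 0, -0.02], "twist": [0, 0, 7.91], "gripper": 0}
    - {"translation": [0, 0, -0.01], "twist": [0, 0, 7.91], "gripper": 0}
    - {"translation": [0, 0, 0], "twist": [0, 0, 7.91], "gripper": 0}
    - {"translation": [0.01, -0.046, 0], "twist": [0, 0, 0], "gripper": 0}
    - {"translation": [0.01, -0.046, 0], "twist": [0, 0, 0], "gripper": 0}
    - {"translation": [0.01, -0.046, 0], "twist": [0, 0, 0], "gripper": 0}
    - {"translation": [0.01, -0.046, 0], "twist": [0, 0, 0], "gripper": 0}
    - {"translation": [0.01, -0.046, 0], "twist": [0, 0, 0], "gripper": 0}
    - {"translation": [0.01, -0.046, 0], "twist": [0, 0, 0], "gripper": 0}
    - {"translation": [0.01, -0.046, 0], "twist": [0, 0, 0], "gripper": 0}
    - {"translation": [0.01, -0.046, 0], "twist": [0, 0, 0], "gripper": 0}
  squeeze: 20

```text
t: 1.35
position: [0.3723, -0.2688, 0.2555]
tool_rot: [0.994, -0.107, 0.0, -0.0]
wrist_force: [0.7, 0.4, -0.8]
width: 0.0939
finger_force: 0.0
```

Emit:
servo_tool:
  deltas:
    - {"translation": [0.01, -0.046, 0], "twist": [0, 0, 0], "gripper": 0}
    - {"translation": [0.01, -0.046, 0], "twist": [0, 0, 0], "gripper": 0}
    - {"translation": [0.01, -0.046, 0], "twist": [0, 0, 0], "gripper": 0}
    - {"translation": [0.01, -0.046, 0], "twist": [0, 0, 0], "gripper": 0}
    - {"translation": [0, -0.046, 0], "twist": [0, 0, 0], "gripper": 0}
    - {"translation": [0, 0, 0], "twist": [0, 0, 0], "gripper": 0}
    - {"translation": [0, 0, 0], "twist": [0, 0, 0], "gripper": 0}

```text
t: 2.05
position: [0.4598, -0.0537, 0.2553]
tool_rot: [0.994, -0.106, -0.0, 0.0]
wrist_force: [0.1, 0.1, 0.2]
width: 0.0941
finger_force: 0.0
```

Run:
```python
from h import *
s=observe(); im,d=capture("wrist"); np.savez("pics/w2.npz",im=im,d=d,pos=s["position"],rot=s["tool_rot"])
print(s["t"],s["position"],s["tool_rot"],s["joint_pos"])
cv2.imwrite("pics/w2.png",cv2.resize(im[...,::-1],(800,600),interpolation=cv2.INTER_CUBIC))
```

```text
2.05 [ 0.4598151  -0.05365354  0.25529492] [ 9.94415108e-01 -1.05539056e-01 -2.94485801e-04  1.17969215e-04] [ 0.01711078  0.29887132  0.04983487  1.95049003 -0.01855506  0.89326298
 -1.70588723]
```

View pics/w2.png

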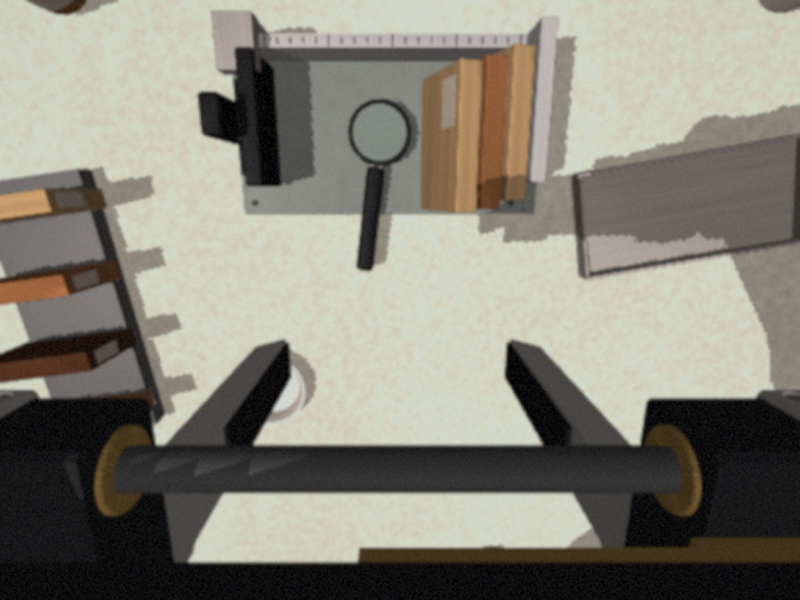

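The wrist view shows the magnifier's lens at (380,132) and its handle from (376,168) to (364,268). The follower is at (262,120), three leaning samples are at (430–530,130), and the backstop is at (545,100). The tray's near edge runs from (245,213) to (533,212), parallel to the image rows.

```bash
cat >> h.py <<'E'
class View:
    def __init__(s,im,d,name,st=None): s.im,s.d,s.name,s.st=im,d,name,st
    def at(s,u,v,z):   # pixel in 800x600 picture -> world point on plane z
        p=camera_params(s.name); K=np.array(p["mtx"]); u,v=u/1.5625,v/1.5625
        r=np.array([(u-K[0,2])/K[0,0],(v-K[1,2])/K[1,1],1])
        if s.name=="wrist":
            H=np.array(p["hand_eye"]); R=Rn.from_quat(s.st["tool_rot"]).as_matrix()
            o=R@H[:3,3]+s.st["position"]; r=R@H[:3,:3]@r
        else: R=np.array(p["R"]).T; o=-R@np.array(p["t"]); r=R@r
        return o+r*(z-o[2])/r[2]
def load(f,name):
    q=np.load(f); st=dict(position=q["pos"],tool_rot=q["rot"]) if "pos" in q else None
    return View(q["im"],q["d"],name,st)
E
python3 - <<'E'
from h import *
V=load("pics/w2.npz","wrist"); C=cloud(V.d,"wrist",V.st)
f=lambda n,u,v,z: print(n,np.round(V.at(u,v,z)*1000,1),"depth",np.round(C[int(v/1.5625),int(u/1.5625)]*1000,1))
f("nearL",245,213,.012);f("nearR",533,212,.012)
f("fenceL",262,50,.052);f("fenceR",526,50,.052)
f("lens",380,132,.025);f("hs",376,170,.027);f("he",365,267,.027)
f("tab",209,113,.098);f("plateN",256,183,.073);f("plateF",243,52,.073)
f("bsN",530,180,.087);f("bsF",540,22,.087)
f("panNW",576,176,.02);f("panNE",583,275,.02)
f("panfar",798,137,.02)
m=(V.im.max(-1)>0); u0=.012
for n,a,z in (("tab",(190,80,240,150),(.09,.11)),("plate",(225,40,290,195),(.063,.08)),("bs",(515,10,570,190),(.084,.092)),("fence",(255,25,540,60),(.046,.056)),("floor",(240,40,540,220),(.009,.016)),("lens",(340,90,420,165),(.02,.03)),("handle",(340,175,400,285),(.018,.035))):
    s=np.zeros(m.shape,bool); q=[int(k/1.5625) for k in a]; s[q[1]:q[3],q[0]:q[2]]=1
    P=C[s&(C[...,2]>z[0])&(C[...,2]<z[1])]; print(n,*rect(P),len(P),np.round(P.mean(0)*1000,1))
E
```

```text
nearL [540.   76.8  12. ] depth [5.409e+02 8.190e+01 3.000e-01]
nearR [ 483.5 -190.1   12. ] depth [ 484.6 -189.8   13. ]
fenceL [657.1  12.9  52. ] depth [660.1  15.6  43.5]
fenceR [ 613.5 -190.1   52. ] depth [ 607.1 -179.7   82.4]
lens [581.8 -64.2  25. ] depth [582.3 -64.1  26.9]
hs [551.2 -53.7  27. ] depth [552.5 -53.1  26.9]
he [468.  -24.1  27. ] depth [469.6 -23.6  27.9]
tab [611.1  51.8  98. ] depth [611.7  52.7  97.6]
plateN [559.5  40.4  73. ] depth [559.9  41.6  72.5]
plateF [651.9  22.7  73. ] depth [651.9  22.9  74.3]
bsN [ 516.4 -169.5   87. ] depth [ 516.7 -168.9   88.5]
bsF [ 621.6 -191.1   87. ] depth [ 622.9 -192.    82.7]
panNW [ 508.1 -230.5   20. ] depth [ 508.8 -232.6   12.4]
panNE [ 415.  -226.9   20. ] depth [ 413.3 -229.1   13.7]
panfar [ 499.8 -428.1   20. ] depth [ 501.  -426.3   20.9]
tab [611.3  51. ] [15.9 29.4] 77.7 452 [611.   49.9  97.6]
plate [612.3  38.4] [ 29.7 106.2] 77.9 1609 [614.7  31.6  71.9]
bs [ 571.5 -178.5] [ 29.  111.2] 78.1 1266 [ 573.  -185.4   87.5]
fence [641.8 -89. ] [209.9  24.9] 77.6 1836 [642.8 -85.6  52.3]
floor [575.5 -70.6] [274.4 130.6] 78.0 8145 [583.6 -32.9  12.8]
lens [582.6 -64.1] [54.9 53.1] 77.4 1354 [582.3 -63.9  27.2]
handle [507.1 -37.2] [16.  87.5] 70.4 681 [508.3 -37.9  27. ]
```

Emit:
servo_tool:
  deltas:
    - {"translation": [0, 0, 0.03], "twist": [0, 0, 7.5], "gripper": 0}
    - {"translation": [0.03, -0.031, 0], "twist": [0, 0, 0], "gripper": 0.3}
    - {"translation": [0, 0, 0.045], "twist": [0, 0, 0], "gripper": 0.3}
    - {"translation": [0, 0, 0.045], "twist": [0, 0, 0], "gripper": 0.3}
    - {"translation": [0, 0, 0.045], "twist": [0, 0, 0], "gripper": 0.3}
    - {"translation": [0, 0, 0.04], "twist": [0, 0, 0], "gripper": 0.3}
    - {"translation": [0, 0, 0.03], "twist": [0, 0, 0], "gripper": 0.3}
    - {"translation": [0, 0, 0.012], "twist": [0, 0, 0], "gripper": 0.3}
    - {"translation": [0, 0, 0], "twist": [0, 0, 0], "gripper": 0.3}
  squeeze: 20

```text
t: 3.0
position: [0.4975, -0.0371, 0.0074]
tool_rot: [0.985, -0.173, -0.001, 0.001]
wrist_force: [-0.9, 0.0, -0.0]
width: 0.0658
finger_force: 0.0
```

Emit:
servo_tool:
  deltas:
    - {"translation": [0, 0, 0], "twist": [0, 0, 0], "gripper": 1}
    - {"translation": [0, 0, 0], "twist": [0, 0, 0], "gripper": 1}
    - {"translation": [0, 0, 0], "twist": [0, 0, 0], "gripper": 1}
    - {"translation": [0, 0, 0], "twist": [0, 0, 0], "gripper": 1}
    - {"translation": [0, 0, 0], "twist": [0, 0, 0], "gripper": 1}
    - {"translation": [0, 0, 0], "twist": [0, 0, 0], "gripper": 1}
    - {"translation": [0, 0, 0], "twist": [0, 0, 0], "gripper": 1}

```text
t: 3.7
position: [0.4988, -0.0354, 0.0086]
tool_rot: [0.985, -0.172, 0.0, -0.0]
wrist_force: [-0.9, 0.8, 2.8]
width: 0.0154
finger_force: 19.9
```

Emit:
servo_tool:
  deltas:
    - {"translation": [0, 0, -0.04], "twist": [0, 0, 0], "gripper": 1}
    - {"translation": [0, 0, -0.045], "twist": [0, 0, 0], "gripper": 1}
    - {"translation": [0, 0, -0.045], "twist": [0, 0, 0], "gripper": 1}
    - {"translation": [0, 0, -0.02], "twist": [0, 0, -8.26], "gripper": 1}
    - {"translation": [0, 0, 0], "twist": [0, 0, -8.26], "gripper": 1}
    - {"translation": [0, 0, 0], "twist": [0, 0, -8.26], "gripper": 1}
    - {"translation": [0, 0, 0], "twist": [0, 0, -8.26], "gripper": 1}
    - {"translation": [0, 0, 0], "twist": [0, 0, -8.26], "gripper": 1}
    - {"translation": [0, 0, 0], "twist": [0, 0, -8.26], "gripper": 1}
    - {"translation": [0, 0, 0], "twist": [0, 0, -8.26], "gripper": 1}
    - {"translation": [0, 0, 0], "twist": [0, 0, -8.26], "gripper": 1}
    - {"translation": [0, 0, 0], "twist": [0, 0, -8.26], "gripper": 1}

```text
t: 4.9
position: [0.4982, -0.0356, 0.1582]
tool_rot: [0.887, 0.461, -0.0, -0.0]
wrist_force: [0.4, -0.1, -1.6]
width: 0.0156
finger_force: 20.0
```

Emit:
servo_tool:
  deltas:
    - {"translation": [0, 0, 0], "twist": [0, 0, -8.26], "gripper": 1}
    - {"translation": [0, 0, 0], "twist": [0, 0, -8.26], "gripper": 1}
    - {"translation": [0, 0, 0], "twist": [0, 0, -8.26], "gripper": 1}
    - {"translation": [0, 0, 0], "twist": [0, 0, -8.26], "gripper": 1}
    - {"translation": [-0.043, -0.0036, 0], "twist": [0, 0, 0], "gripper": 1}
    - {"translation": [-0.043, -0.0036, 0], "twist": [0, 0, 0], "gripper": 1}
    - {"translation": [-0.043, -0.0036, 0], "twist": [0, 0, 0], "gripper": 1}
    - {"translation": [-0.043, -0.0036, 0], "twist": [0, 0, 0], "gripper": 1}
    - {"translation": [-0.043, -0.0036, 0], "twist": [0, 0, 0], "gripper": 1}
    - {"translation": [-0.043, -0.0036, 0], "twist": [0, 0, 0], "gripper": 1}
    - {"translation": [-0.043, -0.0036, 0], "twist": [0, 0, 0], "gripper": 1}
    - {"translation": [-0.043, -0.0036, 0], "twist": [0, 0, 0], "gripper": 1}

```text
t: 6.1
position: [0.4545, -0.3797, 0.1582]
tool_rot: [0.722, 0.692, -0.0, -0.0]
wrist_force: [1.2, 0.6, -0.3]
width: 0.0158
finger_force: 20.0
```

Emit:
servo_tool:
  deltas:
    - {"translation": [0, 0, 0.04], "twist": [0, 0, 0], "gripper": 1}
    - {"translation": [0, 0, 0.04], "twist": [0, 0, 0], "gripper": 1}
    - {"translation": [0, 0, 0], "twist": [0, 0, 0], "gripper": 1}

```text
t: 6.4
position: [0.4511, -0.376, 0.0736]
tool_rot: [0.722, 0.692, -0.001, -0.005]
wrist_force: [-0.5, -0.0, -0.8]
width: 0.016
finger_force: 20.0
```

Run:
```python
from h import *
s=observe(); im,d=capture("top"); np.savez("pics/t1.npz",im=im,d=d)
print(s["t"],s["position"],s["tool_rot"],s["joint_pos"],s["width"])
cv2.imwrite("pics/t1.png",cv2.resize(im[130:300,160:460,::-1],(800,453),interpolation=cv2.INTER_CUBIC))
```

```text
6.4 [ 0.45107191 -0.37599316  0.07358765] [ 0.72198935  0.69188287 -0.00107676 -0.00532047] [ 0.90894373  0.74706703 -0.42143319  1.7916618   0.44088887  0.70879798
  0.20148792] 0.015959428253565076
```

View pics/t1.png

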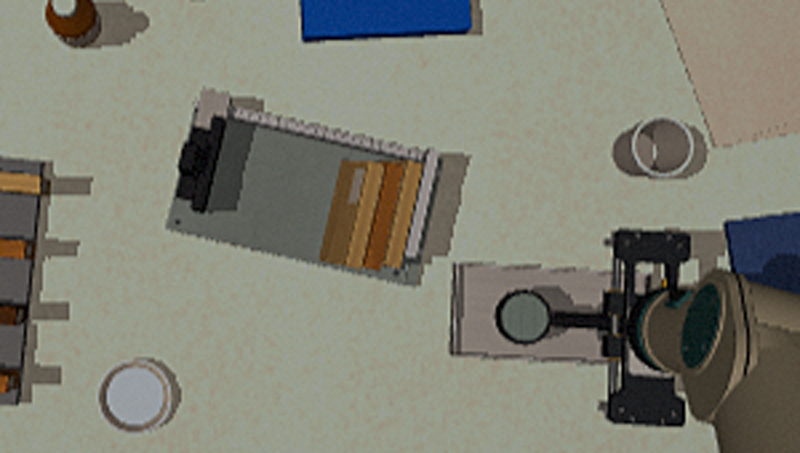

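The lens hangs over the pan, with its centre at (523,316) in the crop; the pan spans x 455–635 and y 265–358. The leaning samples haven't moved. Next I lower and release the magnifier with only a partial opening.

Emit:
servo_tool:
  deltas:
    - {"translation": [0.006, 0.004, 0], "twist": [0, 0, 0], "gripper": 1}
    - {"translation": [0, 0, 0.03], "twist": [0, 0, 0], "gripper": 1}
    - {"translation": [0, 0, 0.025], "twist": [0, 0, 0], "gripper": 1}
    - {"translation": [0, 0, 0.01], "twist": [0, 0, 0], "gripper": 1}
    - {"translation": [0, 0, 0], "twist": [0, 0, 0], "gripper": 1}
    - {"translation": [0, 0, 0], "twist": [0, 0, 0], "gripper": 0.6}
    - {"translation": [0, 0, 0], "twist": [0, 0, 0], "gripper": 0.6}
    - {"translation": [0, 0, 0], "twist": [0, 0, 0], "gripper": 0.6}
    - {"translation": [0, 0, 0], "twist": [0, 0, 0], "gripper": 0.6}

```text
t: 7.35
position: [0.4601, -0.3726, 0.0143]
tool_rot: [0.722, 0.692, 0.0, 0.001]
wrist_force: [0.4, -0.0, -0.1]
width: 0.0375
finger_force: 0.0
```

Emit:
servo_tool:
  deltas:
    - {"translation": [0, 0, -0.03], "twist": [0, 0, 0], "gripper": 0.6}
    - {"translation": [0, 0, -0.045], "twist": [0, 0, 0], "gripper": 0.5}
    - {"translation": [0, 0, -0.045], "twist": [0, 0, 0], "gripper": 0.4}
    - {"translation": [0, 0, -0.045], "twist": [0, 0, 0], "gripper": 0.4}
    - {"translation": [0, 0, -0.045], "twist": [0, 0, 0], "gripper": 0.4}
    - {"translation": [0, 0, 0], "twist": [0, 0, 0], "gripper": 0.4}

```text
t: 7.95
position: [0.4634, -0.374, 0.2303]
tool_rot: [0.722, 0.692, 0.001, 0.006]
wrist_force: [0.4, -0.3, 0.3]
width: 0.0565
finger_force: 0.0
```

Emit:
servo_tool:
  deltas:
    - {"translation": [0, 0, 0], "twist": [0, 0, 4.8], "gripper": 0.45}
    - {"translation": [0, 0, 0], "twist": [0, 0, 4.8], "gripper": 0.45}
    - {"translation": [0.0447, 0.0056, 0], "twist": [0, 0, 0], "gripper": 0.45}
    - {"translation": [0.0447, 0.0056, 0], "twist": [0, 0, 0], "gripper": 0.45}
    - {"translation": [0.0447, 0.0056, 0], "twist": [0, 0, 0], "gripper": 0.45}
    - {"translation": [0.0447, 0.0056, 0], "twist": [0, 0, 0], "gripper": 0.45}
    - {"translation": [0.0447, 0.0056, 0], "twist": [0, 0, 0], "gripper": 0.45}
    - {"translation": [0.0447, 0.0056, 0], "twist": [0, 0, 0], "gripper": 0.45}
    - {"translation": [0.0447, 0.0056, 0], "twist": [0, 0, 0], "gripper": 0.45}
    - {"translation": [0.0447, 0.0056, 0], "twist": [0, 0, 0], "gripper": 0.45}
    - {"translation": [0.0447, 0.0056, 0], "twist": [0, 0, 0], "gripper": 0.45}
    - {"translation": [0.0447, 0.0056, 0], "twist": [0, 0, 0], "gripper": 0.45}

```text
t: 9.15
position: [0.6075, 0.055, 0.223]
tool_rot: [0.777, 0.629, -0.0, -0.0]
wrist_force: [0.6, 0.6, -0.1]
width: 0.0514
finger_force: 0.0
```

Emit:
servo_tool:
  deltas:
    - {"translation": [0, 0, 0.03], "twist": [0, 0, 0], "gripper": 0.45}
    - {"translation": [0, 0, 0.03], "twist": [0, 0, 0], "gripper": 0.45}
    - {"translation": [0, 0, 0], "twist": [0, 0, 0], "gripper": 0.45}
    - {"translation": [0, 0, 0], "twist": [0, 0, 0], "gripper": 0.45}

```text
t: 9.55
position: [0.6072, 0.0532, 0.1634]
tool_rot: [0.777, 0.629, -0.0, -0.0]
wrist_force: [-0.3, 1.0, 0.5]
width: 0.0516
finger_force: 0.0
```

```bash
cat >> h.py <<'E'
O=np.array([.5799,-.0657]); PSI=np.deg2rad(-12.0)
def totray(p):
    d=np.asarray(p)[...,:2]-O; c,s=np.cos(PSI),np.sin(PSI)
    return np.stack([d[...,0]*c+d[...,1]*s,-d[...,0]*s+d[...,1]*c],-1)
def phi(s): x=Rn.from_quat(s["tool_rot"]).as_matrix()[:,0]; return np.degrees(np.arctan2(x[1],x[0]))
def say():
    s=observe(); print("t",round(s["t"],2),"pos",np.round(s["position"]*1000,1),"tray",np.round(totray(s["position"])*1000,1),"phi",round(phi(s),2),"F",np.round(s["wrist_force"],1),"w",round(s["width"]*1000,1)); return s
E
python3 - <<'E'
from h import *
s=say(); print(s["joint_pos"])
im,d=capture("top"); W=cloud(d,"top")
im,d=capture("side"); np.savez("pics/s1.npz",im=im,d=d)
cv2.imwrite("pics/s1.png",cv2.resize(im[160:384,180:400,::-1],(590,600),interpolation=cv2.INTER_CUBIC))
E
```

```text
t 9.55 pos [607.2  53.2 163.4] tray [  1.9 122. ] phi 77.98 F [-0.3  1.   0.5] w 51.6
[ 0.14755717  0.65218628 -0.45859568  1.67029202  0.34907845  0.9025434
 -0.65825783]
```

View pics/s1.png

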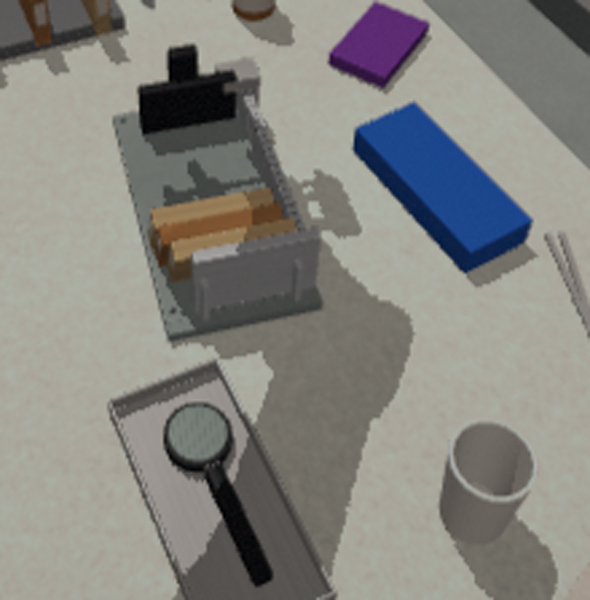

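The magnifier lies in the pan, lens at (198,437) and handle end at (262,578) in the crop. The three samples still lean, and the follower is at (185,100), so I grip the tab next.

Emit:
servo_tool:
  deltas:
    - {"translation": [-0.001, 0.004, 0.03], "twist": [0, 0, 0], "gripper": 0.45}
    - {"translation": [0, 0, 0.03], "twist": [0, 0, 0], "gripper": 0.45}
    - {"translation": [0, 0, 0.025], "twist": [0, 0, 0], "gripper": 0.45}
    - {"translation": [0, 0, 0.01], "twist": [0, 0, 0], "gripper": 0.45}
    - {"translation": [0, 0, 0], "twist": [0, 0, 0], "gripper": 0.45}
    - {"translation": [0, 0, 0], "twist": [0, 0, 0], "gripper": 1}
    - {"translation": [0, 0, 0], "twist": [0, 0, 0], "gripper": 1}
    - {"translation": [0, 0, 0], "twist": [0, 0, 0], "gripper": 1}
    - {"translation": [0, 0, 0], "twist": [0, 0, 0], "gripper": 1}
  squeeze: 20

```text
t: 10.55
position: [0.61, 0.0522, 0.0696]
tool_rot: [0.777, 0.629, -0.001, -0.001]
wrist_force: [-5.5, -0.1, 5.3]
width: 0.03
finger_force: 20.0
```

Emit:
servo_tool:
  deltas:
    - {"translation": [-0.006, 0, 0], "twist": [0, 0, 0], "gripper": 1}
    - {"translation": [-0.014, 0, 0], "twist": [0, 0, 0], "gripper": 1}
    - {"translation": [-0.015, 0, 0], "twist": [0, 0, 0], "gripper": 1}
    - {"translation": [-0.015, 0, 0], "twist": [0, 0, 0], "gripper": 1}
    - {"translation": [-0.015, 0, 0], "twist": [0, 0, 0], "gripper": 1}
    - {"translation": [-0.015, 0, 0], "twist": [0, 0, 0], "gripper": 1}
    - {"translation": [-0.015, 0, 0], "twist": [0, 0, 0], "gripper": 1}
    - {"translation": [-0.015, 0, 0], "twist": [0, 0, 0], "gripper": 1}
    - {"translation": [-0.008, 0, 0], "twist": [0, 0, 0], "gripper": 1}
    - {"translation": [-0.004, 0, 0], "twist": [0, 0, 0], "gripper": 1}
    - {"translation": [-0.004, 0, 0], "twist": [0, 0, 0], "gripper": 1}
    - {"translation": [-0.002, 0, 0], "twist": [0, 0, 0], "gripper": 1}

```text
t: 11.75
position: [0.5831, -0.0734, 0.0696]
tool_rot: [0.777, 0.629, -0.001, -0.001]
wrist_force: [-5.6, 2.3, 9.2]
width: 0.0299
finger_force: 20.0
```

Emit:
servo_tool:
  deltas:
    - {"translation": [-0.003, 0, 0], "twist": [0, 0, 0], "gripper": 1}
    - {"translation": [-0.003, 0, 0], "twist": [0, 0, 0], "gripper": 1}
    - {"translation": [-0.003, 0, 0], "twist": [0, 0, 0], "gripper": 1}
    - {"translation": [-0.003, 0, 0], "twist": [0, 0, 0], "gripper": 1}
    - {"translation": [0, 0, 0], "twist": [0, 0, 0], "gripper": 1}

```text
t: 12.25
position: [0.5808, -0.084, 0.0696]
tool_rot: [0.777, 0.629, -0.0, -0.001]
wrist_force: [-5.9, 3.9, 8.0]
width: 0.0296
finger_force: 20.0
```

Emit:
servo_tool:
  deltas:
    - {"translation": [-0.003, 0, 0], "twist": [0, 0, 0], "gripper": 1}
    - {"translation": [-0.003, 0, 0], "twist": [0, 0, 0], "gripper": 1}
    - {"translation": [-0.003, 0, 0], "twist": [0, 0, 0], "gripper": 1}
    - {"translation": [0, 0, 0], "twist": [0, 0, 0], "gripper": 1}

```text
t: 12.65
position: [0.5789, -0.0932, 0.0696]
tool_rot: [0.777, 0.629, -0.0, -0.001]
wrist_force: [-6.3, 2.7, 9.0]
width: 0.03
finger_force: 20.0
```

Run:
```python
from h import *
s=say()
im,d=capture("side")
cv2.imwrite("pics/s2.png",cv2.resize(im[190:310,200:330,::-1],(650,600),interpolation=cv2.INTER_CUBIC))
```

```text
t 12.65 pos [578.9 -93.2  69.6] tray [  4.7 -27.1] phi 78.0 F [-6.3  2.7  9. ] w 30.0
```

View pics/s2.png

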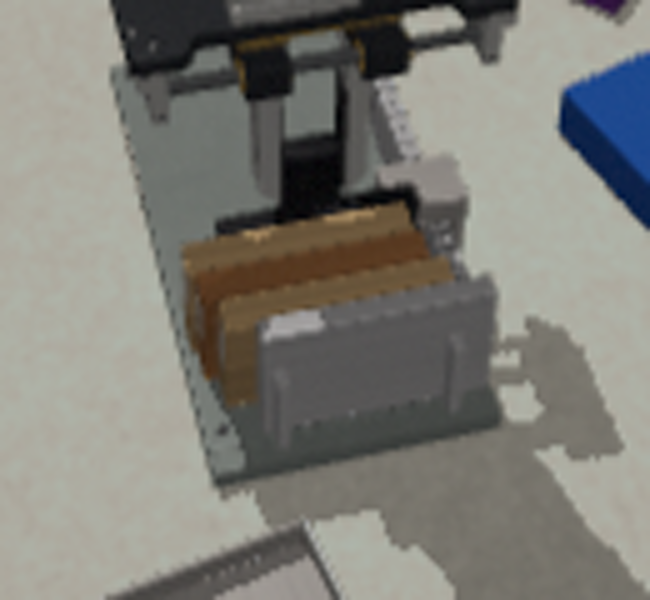

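Samples almost upright; the follower has about 7 mm still to go.

Emit:
servo_tool:
  deltas:
    - {"translation": [-0.003, 0, 0], "twist": [0, 0, 0], "gripper": 1}
    - {"translation": [-0.002, 0, 0], "twist": [0, 0, 0], "gripper": 1}
    - {"translation": [-0.001, 0, 0], "twist": [0, 0, 0], "gripper": 1}
    - {"translation": [0, 0, 0], "twist": [0, 0, 0], "gripper": 1}

```text
t: 13.1
position: [0.5777, -0.0988, 0.0696]
tool_rot: [0.777, 0.629, -0.0, -0.001]
wrist_force: [-5.5, 3.1, 8.9]
width: 0.0301
finger_force: 20.0
```

Emit:
servo_tool:
  deltas:
    - {"translation": [-0.001, 0, 0], "twist": [0, 0, 0], "gripper": 1}
    - {"translation": [-0.001, 0, 0], "twist": [0, 0, 0], "gripper": 1}
    - {"translation": [0, 0, 0], "twist": [0, 0, 0], "gripper": 1}
    - {"translation": [0, 0, 0], "twist": [0, 0, 0], "gripper": 1}

```text
t: 13.5
position: [0.5776, -0.0992, 0.0696]
tool_rot: [0.777, 0.63, 0.0, -0.001]
wrist_force: [-4.6, 5.3, 7.9]
width: 0.0303
finger_force: 20.0
```

Run:
```python
from h import *
s=say()
```

```text
t 13.5 pos [577.6 -99.2  69.6] tray [  4.7 -33.2] phi 78.06 F [-4.6  5.3  7.9] w 30.3
```

Emit:
servo_tool:
  deltas:
    - {"translation": [-0.0015, 0, 0], "twist": [0, 0, 0], "gripper": 1}
    - {"translation": [-0.001, 0, 0], "twist": [0, 0, 0], "gripper": 1}
    - {"translation": [0, 0, 0], "twist": [0, 0, 0], "gripper": 1}
    - {"translation": [0, 0, 0], "twist": [0, 0, 0], "gripper": 1}

```text
t: 13.9
position: [0.5776, -0.0992, 0.0696]
tool_rot: [0.776, 0.63, 0.002, -0.002]
wrist_force: [-4.0, 9.9, 8.1]
width: 0.03
finger_force: 20.0
```

Emit:
servo_tool:
  deltas:
    - {"translation": [0.003, 0, 0], "twist": [0, 0, 0], "gripper": 1}
    - {"translation": [0.003, 0, 0], "twist": [0, 0, 0], "gripper": 1}
    - {"translation": [0.008, 0, 0], "twist": [0, 0, 0], "gripper": 1}
    - {"translation": [0.015, 0, 0], "twist": [0, 0, 0], "gripper": 1}
    - {"translation": [0.02, 0, 0], "twist": [0, 0, 0], "gripper": 1}
    - {"translation": [0.02, 0, 0], "twist": [0, 0, 0], "gripper": 1}
    - {"translation": [0.02, 0, 0], "twist": [0, 0, 0], "gripper": 1}
    - {"translation": [0.02, 0, 0], "twist": [0, 0, 0], "gripper": 1}
    - {"translation": [0.02, 0, 0], "twist": [0, 0, 0], "gripper": 1}
    - {"translation": [0.018, 0, 0], "twist": [0, 0, 0], "gripper": 1}
    - {"translation": [0.01, 0, 0], "twist": [0, 0, 0], "gripper": 1}
    - {"translation": [0, 0, 0], "twist": [0, 0, 0], "gripper": 1}

```text
t: 15.1
position: [0.6099, 0.0517, 0.0696]
tool_rot: [0.777, 0.63, 0.0, -0.001]
wrist_force: [-5.0, 1.9, 7.0]
width: 0.03
finger_force: 20.0
```

Run:
```python
from h import *
s=say()
im,d=capture("side")
cv2.imwrite("pics/s3.png",cv2.resize(im[190:310,200:330,::-1],(650,600),interpolation=cv2.INTER_CUBIC))
```

```text
t 15.1 pos [609.9  51.7  69.6] tray [  5. 121.] phi 78.1 F [-5.   1.9  7. ] w 30.0
```

View pics/s3.png

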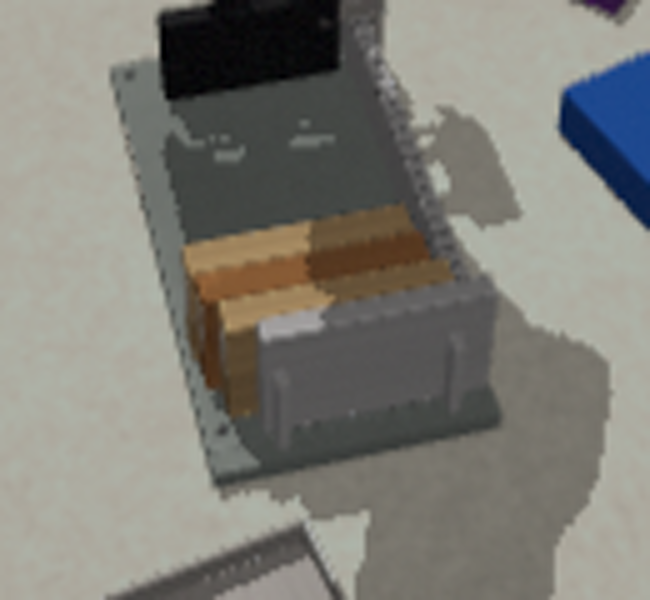

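Step 1 is done: the three samples stand upright against the backstop, with tops at (300,240–300) in the crop, and the follower is fully back. Next I release the tab and fetch the first rack sample.

Emit:
servo_tool:
  deltas:
    - {"translation": [0, 0, 0], "twist": [0, 0, 0], "gripper": 0.45}
    - {"translation": [0, 0, 0], "twist": [0, 0, 0], "gripper": 0.45}
    - {"translation": [0, 0, 0], "twist": [0, 0, 0], "gripper": 0.45}
    - {"translation": [0, 0, -0.03], "twist": [0, 0, 0], "gripper": 0.45}
    - {"translation": [0, 0, -0.04], "twist": [0, 0, 0], "gripper": 0.5}
    - {"translation": [0, 0, -0.04], "twist": [0, 0, -7.7], "gripper": 0.5}
    - {"translation": [0.0407, -0.0082, 0], "twist": [0, 0, 0], "gripper": 0.55}
    - {"translation": [0.0407, -0.0082, 0], "twist": [0, 0, 0], "gripper": 0.55}
    - {"translation": [0.0407, -0.0082, 0], "twist": [0, 0, 0], "gripper": 0.55}
    - {"translation": [0.0407, -0.0082, 0], "twist": [0, 0, 0], "gripper": 0.55}
    - {"translation": [0.0407, -0.0082, 0], "twist": [0, 0, 0], "gripper": 0.55}
    - {"translation": [0, 0, 0], "twist": [0, 0, 0], "gripper": 0.55}

```text
t: 16.35
position: [0.5826, 0.2637, 0.179]
tool_rot: [0.73, 0.683, 0.002, -0.002]
wrist_force: [-1.1, -0.1, 0.3]
width: 0.042
finger_force: 0.0
```

Run:
```python
from h import *
s=say(); im,d=capture("wrist"); np.savez("pics/w3.npz",im=im,d=d,pos=s["position"],rot=s["tool_rot"])
C=cloud(d,"wrist",s)
for n,c in dict(l1=(584,257.6),l2=(516.8,270.9),l3=(449.6,278.8),l4=(381.6,284.5)).items():
    q=(abs(C[...,0]*1000-c[0])<28)&(abs(C[...,1]*1000-c[1])<80)&(abs(C[...,2]-.079)<.008)
    if q.sum()>20: print(n,*rect(C[q]),q.sum())
```

```text
t 16.35 pos [582.6 263.7 179. ] tray [-65.8 322.8] phi 86.23 F [-1.1 -0.1  0.3] w 42.0
l1 [585.8 258. ] [109.8  17.6] 85.9 1812
l2 [518.5 271.8] [109.   18.5] 85.8 1930
l3 [451.2 278.7] [109.9  18.9] 85.8 2247
l4 [383.3 284.6] [109.7  20.2] 86.0 2455
```

Emit:
servo_tool:
  deltas:
    - {"translation": [-0.005, 0.002, 0.03], "twist": [0, 0, 0], "gripper": 0.55}
    - {"translation": [0, 0, 0.045], "twist": [0, 0, 0], "gripper": 0.55}
    - {"translation": [0, 0, 0.04], "twist": [0, 0, 0], "gripper": 0.55}
    - {"translation": [0, 0, 0.028], "twist": [0, 0, 0], "gripper": 0.55}
    - {"translation": [0, 0, 0], "twist": [0, 0, 0], "gripper": 0.55}
    - {"translation": [0, 0, 0], "twist": [0, 0, 0], "gripper": 1}
    - {"translation": [0, 0, 0], "twist": [0, 0, 0], "gripper": 1}
    - {"translation": [0, 0, 0], "twist": [0, 0, 0], "gripper": 1}
    - {"translation": [0, 0, 0], "twist": [0, 0, 0], "gripper": 1}

```text
t: 17.3
position: [0.5848, 0.2504, 0.0363]
tool_rot: [0.733, 0.68, -0.001, -0.001]
wrist_force: [-2.4, 0.6, -0.2]
width: 0.0178
finger_force: 20.0
```

```bash
python3 -c "
from h import *
say()"
```

```text
t 17.3 pos [584.8 250.4  36.3] tray [-60.9 310.3] phi 85.72 F [-2.4  0.6 -0.2] w 17.8
```

Emit:
servo_tool:
  deltas:
    - {"translation": [0, 0, -0.04], "twist": [0, 0, 0], "gripper": 1}
    - {"translation": [0, 0, -0.045], "twist": [0, 0, 0], "gripper": 1}
    - {"translation": [0, 0, -0.045], "twist": [0, 0, 0], "gripper": 1}
    - {"translation": [0, 0, 0], "twist": [0, 0, 8.14], "gripper": 1}
    - {"translation": [0, 0, 0], "twist": [0, 0, 8.14], "gripper": 1}
    - {"translation": [0, 0, 0], "twist": [0, 0, 8.14], "gripper": 1}
    - {"translation": [0, 0, 0], "twist": [0, 0, 8.14], "gripper": 1}
    - {"translation": [0, 0, 0], "twist": [0, 0, 8.14], "gripper": 1}
    - {"translation": [0, 0, 0], "twist": [0, 0, 8.14], "gripper": 1}
    - {"translation": [0, 0, 0], "twist": [0, 0, 8.14], "gripper": 1}
    - {"translation": [0, 0, 0], "twist": [0, 0, 8.14], "gripper": 1}
    - {"translation": [0, 0, 0], "twist": [0, 0, 8.14], "gripper": 1}

```text
t: 18.5
position: [0.5869, 0.2502, 0.1665]
tool_rot: [0.994, 0.106, 0.001, -0.0]
wrist_force: [0.5, -0.1, -1.2]
width: 0.0179
finger_force: 20.0
```

Emit:
servo_tool:
  deltas:
    - {"translation": [0, 0, 0], "twist": [0, 0, 8.14], "gripper": 1}
    - {"translation": [0, 0, 0], "twist": [0, 0, 8.14], "gripper": 1}
    - {"translation": [0, 0, 0], "twist": [0, 0, 8.14], "gripper": 1}
    - {"translation": [0.007, 0.0425, 0], "twist": [0, 0, 0], "gripper": 1}
    - {"translation": [0.007, 0.0425, 0], "twist": [0, 0, 0], "gripper": 1}
    - {"translation": [0.007, 0.0425, 0], "twist": [0, 0, 0], "gripper": 1}
    - {"translation": [0.007, 0.0425, 0], "twist": [0, 0, 0], "gripper": 1}
    - {"translation": [0.007, 0.0425, 0], "twist": [0, 0, 0], "gripper": 1}
    - {"translation": [0.007, 0.0425, 0], "twist": [0, 0, 0], "gripper": 1}
    - {"translation": [0.007, 0.0425, 0], "twist": [0, 0, 0], "gripper": 1}
    - {"translation": [0.007, 0.0425, 0], "twist": [0, 0, 0], "gripper": 1}

```text
t: 19.6
position: [0.571, -0.0958, 0.1666]
tool_rot: [0.995, -0.104, 0.001, -0.0]
wrist_force: [0.3, -0.2, -1.4]
width: 0.0178
finger_force: 20.0
```

Emit:
servo_tool:
  deltas:
    - {"translation": [0, 0, 0], "twist": [0, 0, 0], "gripper": 1}
    - {"translation": [0, 0, 0], "twist": [0, 0, 0], "gripper": 1}
    - {"translation": [0, 0, 0], "twist": [0, 0, 0], "gripper": 1}
    - {"translation": [0, 0, 0], "twist": [0, 0, 0], "gripper": 1}

```text
t: 20.0
position: [0.5712, -0.0921, 0.1658]
tool_rot: [0.995, -0.103, 0.0, -0.001]
wrist_force: [0.6, 0.4, -1.3]
width: 0.0178
finger_force: 20.0
```

```bash
cat >> h.py <<'E'
def tops(name="wrist",s=None,z0=.072,z1=.094):
    im,d=capture(name); C=cloud(d,name,s); T=totray(C)*1000
    q=(C[...,2]>z0)&(C[...,2]<z1)&(abs(T[...,0])<75)&(abs(T[...,1])<130)
    return im,C,T,q
E
python3 - <<'E'
from h import *
s=say(); im,d=capture("wrist"); 
cv2.imwrite("pics/w4.png",cv2.resize(im[...,::-1],(800,600),interpolation=cv2.INTER_CUBIC))
np.savez("pics/w4.npz",im=im,d=d,pos=s["position"],rot=s["tool_rot"])
C=cloud(d,"wrist",s);T=totray(C)*1000
q=(abs(C[...,2]-.082)<.004)&(T[...,0]>-65)&(T[...,0]<56)&(T[...,1]<-55)&(T[...,1]>-113)
print(rect(np.c_[T[q]]/1000),q.sum(),np.percentile(T[q],[1,99],axis=0))
E
```

```text
t 20.0 pos [571.2 -92.1 165.8] tray [ -3.  -27.6] phi -11.82 F [ 0.6  0.4 -1.3] w 17.8
(array([ -3.4, -86.5]), array([117. ,  52.9]), 0.0) 5699 [[ -58.74329679 -112.52824668]
 [  52.49805629  -60.57771245]]
```

View pics/w4.png

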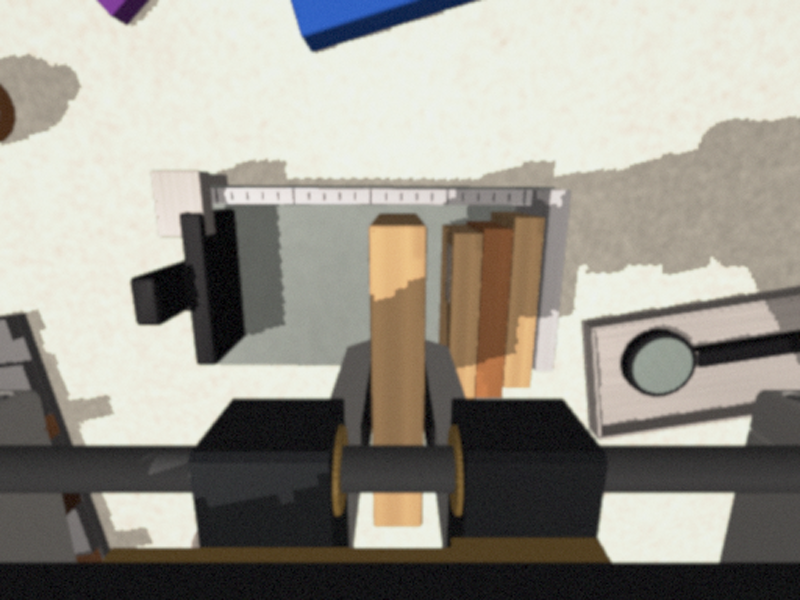

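The wrist view shows the held sample at (398,300), with the row at (440–545,300) and clear floor in between. Correct by 2 mm, lower and release.

Emit:
servo_tool:
  deltas:
    - {"translation": [-0.002, 0.002, 0.03], "twist": [0, 0, 0], "gripper": 1}
    - {"translation": [0, 0, 0.04], "twist": [0, 0, 0], "gripper": 1}
    - {"translation": [0, 0, 0.035], "twist": [0, 0, 0], "gripper": 1}
    - {"translation": [0, 0, 0.012], "twist": [0, 0, 0], "gripper": 1}
    - {"translation": [0, 0, 0.006], "twist": [0, 0, 0], "gripper": 1}
    - {"translation": [0, 0, 0.0025], "twist": [0, 0, 0], "gripper": 1}
    - {"translation": [0, 0, 0], "twist": [0, 0, 0], "gripper": 1}
    - {"translation": [0, 0, 0], "twist": [0, 0, 0], "gripper": 1}

```text
t: 20.85
position: [0.5696, -0.0958, 0.0414]
tool_rot: [0.995, -0.104, 0.001, 0.0]
wrist_force: [-0.7, -0.1, -1.6]
width: 0.018
finger_force: 20.0
```

Emit:
servo_tool:
  deltas:
    - {"translation": [0, 0, 0], "twist": [0, 0, 0], "gripper": 0.7}
    - {"translation": [0, 0, 0], "twist": [0, 0, 0], "gripper": 0.7}
    - {"translation": [0, 0, 0], "twist": [0, 0, 0], "gripper": 0.7}
    - {"translation": [0, 0, 0], "twist": [0, 0, 0], "gripper": 0.7}
    - {"translation": [0, 0, -0.015], "twist": [0, 0, 0], "gripper": 0.7}
    - {"translation": [0, 0, -0.035], "twist": [0, 0, 0], "gripper": 0.7}
    - {"translation": [0, 0, -0.04], "twist": [0, 0, 0], "gripper": 0.6}
    - {"translation": [0, 0, -0.04], "twist": [0, 0, 0], "gripper": 0.55}
    - {"translation": [0, 0, 0], "twist": [0, 0, 0], "gripper": 0.55}
    - {"translation": [0, 0, 0], "twist": [0, 0, 0], "gripper": 0.55}

```text
t: 21.85
position: [0.5689, -0.0958, 0.1708]
tool_rot: [0.995, -0.104, 0.001, 0.0]
wrist_force: [-0.4, -0.0, -0.8]
width: 0.0422
finger_force: 0.0
```

Run:
```python
from h import *
s=say()
im,C,T,q=tops("wrist",s,.074,.092)
for n,a,b in (("new",-45,-15),("row",-113,-55)):
    m=q&(T[...,1]>a)&(T[...,1]<b)&(T[...,0]<57); print(n,rect(T[m]/1000),m.sum(),np.median(C[m][:,2]))
```

```text
t 21.85 pos [568.9 -95.8 170.8] tray [ -4.5 -31.8] phi -11.99 F [-0.4 -0.  -0.8] w 42.2
new (array([  3.2, -31.8]), array([ 17.6, 107.6]), 89.8) 1941 0.08269675850557637
row (array([ -4.5, -86.5]), array([119.2,  53.1]), 0.1) 4969 0.08271537943934416
```

Emit:
servo_tool:
  deltas:
    - {"translation": [-0.0158, -0.0436, 0], "twist": [0, 0, 0], "gripper": 0.55}
    - {"translation": [-0.0158, -0.0436, 0], "twist": [0, 0, 0], "gripper": 0.55}
    - {"translation": [-0.0158, -0.0436, 0], "twist": [0, 0, 0], "gripper": 0.55}
    - {"translation": [-0.0158, -0.0436, 0], "twist": [0, 0, 0], "gripper": 0.55}
    - {"translation": [-0.0158, -0.0436, 0], "twist": [0, 0, 0], "gripper": 0.55}
    - {"translation": [-0.0158, -0.0436, 0], "twist": [0, 0, 0], "gripper": 0.55}
    - {"translation": [-0.0158, -0.0436, 0], "twist": [0, 0, 0], "gripper": 0.55}
    - {"translation": [-0.0158, -0.0436, 0], "twist": [0, 0, 0], "gripper": 0.55}
    - {"translation": [0, 0, 0], "twist": [0, 0, -8.15], "gripper": 0.55}
    - {"translation": [0, 0, 0], "twist": [0, 0, -8.15], "gripper": 0.55}
    - {"translation": [0, 0, 0], "twist": [0, 0, -8.15], "gripper": 0.55}
    - {"translation": [0, 0, 0], "twist": [0, 0, -8.15], "gripper": 0.55}

```text
t: 23.1
position: [0.5159, 0.2713, 0.1678]
tool_rot: [0.983, 0.182, -0.002, 0.001]
wrist_force: [0.4, 0.4, 0.7]
width: 0.0421
finger_force: 0.0
```

Emit:
servo_tool:
  deltas:
    - {"translation": [0, 0, 0], "twist": [0, 0, -8.15], "gripper": 0.55}
    - {"translation": [0, 0, 0], "twist": [0, 0, -8.15], "gripper": 0.55}
    - {"translation": [0, 0, 0], "twist": [0, 0, -8.15], "gripper": 0.55}
    - {"translation": [0, 0, 0], "twist": [0, 0, -8.15], "gripper": 0.55}
    - {"translation": [0, 0, 0], "twist": [0, 0, -8.15], "gripper": 0.55}
    - {"translation": [0, 0, 0], "twist": [0, 0, -8.15], "gripper": 0.55}
    - {"translation": [0, 0, 0], "twist": [0, 0, -8.15], "gripper": 0.55}
    - {"translation": [0, 0, 0], "twist": [0, 0, -8.15], "gripper": 0.55}
    - {"translation": [0, 0, 0], "twist": [0, 0, 0], "gripper": 0.55}
    - {"translation": [0, 0, 0], "twist": [0, 0, 0], "gripper": 0.55}
    - {"translation": [0, 0, 0], "twist": [0, 0, 0], "gripper": 0.55}
    - {"translation": [0, 0, 0], "twist": [0, 0, 0], "gripper": 0.55}

```text
t: 24.3
position: [0.5171, 0.2717, 0.1697]
tool_rot: [0.733, 0.68, -0.0, 0.0]
wrist_force: [0.3, -0.3, 0.5]
width: 0.0423
finger_force: 0.0
```

```bash
python3 -c "
from h import *
say()"
```

```text
t 24.3 pos [517.1 271.7 169.7] tray [-131.6  317. ] phi 85.74 F [ 0.3 -0.3  0.5] w 42.3
```

Emit:
servo_tool:
  deltas:
    - {"translation": [0, 0.0005, 0.03], "twist": [0, 0, 0], "gripper": 0.55}
    - {"translation": [0, 0, 0.045], "twist": [0, 0, 0], "gripper": 0.55}
    - {"translation": [0, 0, 0.04], "twist": [0, 0, 0], "gripper": 0.55}
    - {"translation": [0, 0, 0.0185], "twist": [0, 0, 0], "gripper": 0.55}
    - {"translation": [0, 0, 0], "twist": [0, 0, 0], "gripper": 0.55}
    - {"translation": [0, 0, 0], "twist": [0, 0, 0], "gripper": 0.55}
    - {"translation": [0, 0, 0], "twist": [0, 0, 0], "gripper": 1}
    - {"translation": [0, 0, 0], "twist": [0, 0, 0], "gripper": 1}
    - {"translation": [0, 0, 0], "twist": [0, 0, 0], "gripper": 1}
    - {"translation": [0, 0, 0], "twist": [0, 0, 0], "gripper": 1}

```text
t: 25.3
position: [0.5182, 0.2719, 0.0374]
tool_rot: [0.733, 0.681, 0.001, 0.0]
wrist_force: [-1.4, -0.7, 4.9]
width: 0.0179
finger_force: 20.0
```

Emit:
servo_tool:
  deltas:
    - {"translation": [0, 0, -0.04], "twist": [0, 0, 0], "gripper": 1}
    - {"translation": [0, 0, -0.045], "twist": [0, 0, 0], "gripper": 1}
    - {"translation": [0, 0, -0.045], "twist": [0, 0, 0], "gripper": 1}
    - {"translation": [0, 0, 0], "twist": [0, 0, 8.15], "gripper": 1}
    - {"translation": [0, 0, 0], "twist": [0, 0, 8.15], "gripper": 1}
    - {"translation": [0, 0, 0], "twist": [0, 0, 8.15], "gripper": 1}
    - {"translation": [0, 0, 0], "twist": [0, 0, 8.15], "gripper": 1}
    - {"translation": [0, 0, 0], "twist": [0, 0, 8.15], "gripper": 1}
    - {"translation": [0, 0, 0], "twist": [0, 0, 8.15], "gripper": 1}
    - {"translation": [0, 0, 0], "twist": [0, 0, 8.15], "gripper": 1}
    - {"translation": [0, 0, 0], "twist": [0, 0, 8.15], "gripper": 1}
    - {"translation": [0, 0, 0], "twist": [0, 0, 8.15], "gripper": 1}

```text
t: 26.5
position: [0.5176, 0.2716, 0.1666]
tool_rot: [0.994, 0.106, -0.0, -0.0]
wrist_force: [0.4, -0.3, -0.8]
width: 0.018
finger_force: 20.0
```

Emit:
servo_tool:
  deltas:
    - {"translation": [0, 0, 0], "twist": [0, 0, 8.15], "gripper": 1}
    - {"translation": [0, 0, 0], "twist": [0, 0, 8.15], "gripper": 1}
    - {"translation": [0, 0, 0], "twist": [0, 0, 8.15], "gripper": 1}
    - {"translation": [0.0168, 0.0386, 0], "twist": [0, 0, 0], "gripper": 1}
    - {"translation": [0.0168, 0.0386, 0], "twist": [0, 0, 0], "gripper": 1}
    - {"translation": [0.0168, 0.0386, 0], "twist": [0, 0, 0], "gripper": 1}
    - {"translation": [0.0168, 0.0386, 0], "twist": [0, 0, 0], "gripper": 1}
    - {"translation": [0.0168, 0.0386, 0], "twist": [0, 0, 0], "gripper": 1}
    - {"translation": [0.0168, 0.0386, 0], "twist": [0, 0, 0], "gripper": 1}
    - {"translation": [0.0168, 0.0386, 0], "twist": [0, 0, 0], "gripper": 1}
    - {"translation": [0.0168, 0.0386, 0], "twist": [0, 0, 0], "gripper": 1}
    - {"translation": [0, 0, 0], "twist": [0, 0, 0], "gripper": 1}

```text
t: 27.7
position: [0.5854, -0.0672, 0.1666]
tool_rot: [0.994, -0.11, 0.001, 0.002]
wrist_force: [-1.2, -0.8, -0.7]
width: 0.0179
finger_force: 20.0
```

Emit:
servo_tool:
  deltas:
    - {"translation": [0, 0, 0], "twist": [0, 0, 0], "gripper": 1}
    - {"translation": [0, 0, 0], "twist": [0, 0, 0], "gripper": 1}
    - {"translation": [0, 0, 0], "twist": [0, 0, 0], "gripper": 1}

```text
t: 28.0
position: [0.5849, -0.0562, 0.1665]
tool_rot: [0.995, -0.103, -0.0, -0.0]
wrist_force: [0.5, -0.0, -0.4]
width: 0.0178
finger_force: 20.0
```

Run:
```python
from h import *
s=say()
im,C,T,q=tops("wrist",s,.074,.092)
for n,a,b in (("first",-45,-15),("row",-113,-55)):
    m=q&(T[...,1]>a)&(T[...,1]<b)&(T[...,0]<57); print(n,rect(T[m]/1000),m.sum(),np.median(C[m][:,2]))
q=(C[...,2]>.12)&(C[...,2]<.16)&(abs(T[...,1]-8)<12)&(T[...,0]<70)&(T[...,0]>-70); print("held",np.percentile(T[q],[1,50,99],axis=0),np.percentile(C[q][:,2],[1,99]))
```

```text
t 28.0 pos [584.9 -56.2 166.5] tray [ 2.9 10.3] phi -11.82 F [ 0.5 -0.  -0.4] w 17.8
first (array([  3.4, -31.4]), array([ 18.5, 107. ]), 89.9) 1906 0.08265437230691162
row (array([ -2.5, -86.3]), array([ 53.4, 115.3]), 90.0) 5879 0.08271243151381809
held [[57.68871818  2.66119475]
 [57.86714984 10.78221839]
 [57.97959414 18.9248493 ]] [0.1412956 0.1576158]
```

Emit:
servo_tool:
  deltas:
    - {"translation": [-0.001, 0.002, 0.03], "twist": [0, 0, 0], "gripper": 1}
    - {"translation": [0, 0, 0.04], "twist": [0, 0, 0], "gripper": 1}
    - {"translation": [0, 0, 0.035], "twist": [0, 0, 0], "gripper": 1}
    - {"translation": [0, 0, 0.012], "twist": [0, 0, 0], "gripper": 1}
    - {"translation": [0, 0, 0.007], "twist": [0, 0, 0], "gripper": 1}
    - {"translation": [0, 0, 0.003], "twist": [0, 0, 0], "gripper": 1}
    - {"translation": [0, 0, 0], "twist": [0, 0, 0], "gripper": 1}
    - {"translation": [0, 0, 0], "twist": [0, 0, 0], "gripper": 1}

```text
t: 28.85
position: [0.5848, -0.06, 0.0408]
tool_rot: [0.995, -0.104, 0.001, -0.0]
wrist_force: [0.6, 0.5, -1.5]
width: 0.0176
finger_force: 20.0
```

Emit:
servo_tool:
  deltas:
    - {"translation": [0, 0, 0], "twist": [0, 0, 0], "gripper": 0.7}
    - {"translation": [0, 0, 0], "twist": [0, 0, 0], "gripper": 0.7}
    - {"translation": [0, 0, 0], "twist": [0, 0, 0], "gripper": 0.7}
    - {"translation": [0, 0, 0], "twist": [0, 0, 0], "gripper": 0.7}
    - {"translation": [0, 0, -0.015], "twist": [0, 0, 0], "gripper": 0.7}
    - {"translation": [0, 0, -0.035], "twist": [0, 0, 0], "gripper": 0.7}
    - {"translation": [0, 0, -0.04], "twist": [0, 0, 0], "gripper": 0.6}
    - {"translation": [0, 0, -0.04], "twist": [0, 0, 0], "gripper": 0.5}
    - {"translation": [0.002, -0.038, 0], "twist": [0, 0, 0], "gripper": 0.45}
    - {"translation": [0, -0.038, 0], "twist": [0, 0, 0], "gripper": 0.45}
    - {"translation": [0, -0.037, 0], "twist": [0, 0, 0], "gripper": 0.45}

```text
t: 29.95
position: [0.6097, 0.0513, 0.1714]
tool_rot: [0.994, -0.105, 0.001, -0.0]
wrist_force: [0.2, -0.4, -0.3]
width: 0.0516
finger_force: 0.0
```

Emit:
servo_tool:
  deltas:
    - {"translation": [0, 0, 0], "twist": [0, 0, -8.18], "gripper": 0.45}
    - {"translation": [0, 0, 0], "twist": [0, 0, -8.18], "gripper": 0.45}
    - {"translation": [0, 0, 0], "twist": [0, 0, -8.18], "gripper": 0.45}
    - {"translation": [0, 0, 0], "twist": [0, 0, -8.18], "gripper": 0.45}
    - {"translation": [0, 0, 0], "twist": [0, 0, -8.18], "gripper": 0.45}
    - {"translation": [0, 0, 0], "twist": [0, 0, -8.18], "gripper": 0.45}
    - {"translation": [0, 0, 0], "twist": [0, 0, -8.18], "gripper": 0.45}
    - {"translation": [0, 0, 0], "twist": [0, 0, -8.18], "gripper": 0.45}
    - {"translation": [0, 0, 0], "twist": [0, 0, -8.18], "gripper": 0.45}
    - {"translation": [0, 0, 0], "twist": [0, 0, -8.18], "gripper": 0.45}
    - {"translation": [0, 0, 0], "twist": [0, 0, -8.18], "gripper": 0.45}
    - {"translation": [0, 0, 0], "twist": [0, 0, 0], "gripper": 0.45}

```text
t: 31.15
position: [0.6092, 0.0497, 0.1704]
tool_rot: [0.777, 0.629, 0.0, 0.0]
wrist_force: [0.7, -0.7, 0.8]
width: 0.0517
finger_force: 0.0
```

Emit:
servo_tool:
  deltas:
    - {"translation": [0, 0, 0], "twist": [0, 0, 0], "gripper": 0.45}
    - {"translation": [0, 0, 0], "twist": [0, 0, 0], "gripper": 0.45}

```text
t: 31.35
position: [0.6092, 0.0499, 0.1699]
tool_rot: [0.778, 0.628, 0.0, 0.0]
wrist_force: [0.4, 0.4, 0.4]
width: 0.0518
finger_force: 0.0
```

Run:
```python
from h import *
s=say()
im,C,T,q=tops("top",s,.07,.09)
for n,a,b in (("second",-3,22),("first",-45,-15),("row",-113,-55)):
    m=q&(T[...,1]>a)&(T[...,1]<b)&(T[...,0]<57); print(n,m.sum(),m.sum()>20 and rect(T[m]/1000))
```

```text
t 31.35 pos [609.2  49.9 169.9] tray [  4.6 119.2] phi 77.85 F [0.4 0.4 0.4] w 51.8
second 194 (array([13.2,  7.6]), array([86.9, 18.1]), 0.8)
first 275 (array([  2.1, -30.5]), array([108.8,  18.2]), 0.1)
row 808 (array([ -6.7, -85.8]), array([ 54.1, 119.7]), 90.0)
```

Emit:
servo_tool:
  deltas:
    - {"translation": [0.002, 0.001, 0.03], "twist": [0, 0, 0], "gripper": 0.45}
    - {"translation": [0, 0, 0.035], "twist": [0, 0, 0], "gripper": 0.45}
    - {"translation": [0, 0, 0.025], "twist": [0, 0, 0], "gripper": 0.45}
    - {"translation": [0, 0, 0.01], "twist": [0, 0, 0], "gripper": 0.45}
    - {"translation": [0, 0, 0], "twist": [0, 0, 0], "gripper": 0.45}
    - {"translation": [0, 0, 0], "twist": [0, 0, 0], "gripper": 1}
    - {"translation": [0, 0, 0], "twist": [0, 0, 0], "gripper": 1}
    - {"translation": [0, 0, 0], "twist": [0, 0, 0], "gripper": 1}
    - {"translation": [0, 0, 0], "twist": [0, 0, 0], "gripper": 1}

```text
t: 32.3
position: [0.61, 0.0522, 0.0707]
tool_rot: [0.777, 0.629, -0.0, -0.0]
wrist_force: [-3.5, 0.6, 6.9]
width: 0.0299
finger_force: 20.0
```

Emit:
servo_tool:
  deltas:
    - {"translation": [-0.004, 0, 0], "twist": [0, 0, 0], "gripper": 1}
    - {"translation": [-0.01, 0, 0], "twist": [0, 0, 0], "gripper": 1}
    - {"translation": [-0.012, 0, 0], "twist": [0, 0, 0], "gripper": 1}
    - {"translation": [-0.012, 0, 0], "twist": [0, 0, 0], "gripper": 1}
    - {"translation": [-0.012, 0, 0], "twist": [0, 0, 0], "gripper": 1}
    - {"translation": [-0.01, 0, 0], "twist": [0, 0, 0], "gripper": 1}
    - {"translation": [-0.008, 0, 0], "twist": [0, 0, 0], "gripper": 1}
    - {"translation": [-0.004, 0, 0], "twist": [0, 0, 0], "gripper": 1}
    - {"translation": [-0.004, 0, 0], "twist": [0, 0, 0], "gripper": 1}
    - {"translation": [-0.004, 0, 0], "twist": [0, 0, 0], "gripper": 1}

```text
t: 33.3
position: [0.5933, -0.0258, 0.0707]
tool_rot: [0.777, 0.629, 0.0, -0.0]
wrist_force: [-3.4, 3.3, 8.7]
width: 0.0298
finger_force: 20.0
```

Emit:
servo_tool:
  deltas:
    - {"translation": [-0.004, 0, 0], "twist": [0, 0, 0], "gripper": 1}
    - {"translation": [-0.004, 0, 0], "twist": [0, 0, 0], "gripper": 1}
    - {"translation": [-0.004, 0, 0], "twist": [0, 0, 0], "gripper": 1}
    - {"translation": [-0.004, 0, 0], "twist": [0, 0, 0], "gripper": 1}
    - {"translation": [-0.004, 0, 0], "twist": [0, 0, 0], "gripper": 1}
    - {"translation": [-0.004, 0, 0], "twist": [0, 0, 0], "gripper": 1}
    - {"translation": [-0.004, 0, 0], "twist": [0, 0, 0], "gripper": 1}
    - {"translation": [-0.003, 0, 0], "twist": [0, 0, 0], "gripper": 1}
    - {"translation": [0, 0, 0], "twist": [0, 0, 0], "gripper": 1}

```text
t: 34.2
position: [0.5868, -0.0564, 0.0707]
tool_rot: [0.777, 0.629, -0.0, -0.0]
wrist_force: [-3.9, 1.8, 9.1]
width: 0.03
finger_force: 20.0
```

```bash
python3 -c "
from h import *
say()"
```

```text
t 34.2 pos [586.8 -56.4  70.7] tray [ 4.8 10.5] phi 77.98 F [-3.9  1.8  9.1] w 30.0
```

Emit:
servo_tool:
  deltas:
    - {"translation": [-0.003, 0, 0], "twist": [0, 0, 0], "gripper": 1}
    - {"translation": [-0.003, 0, 0], "twist": [0, 0, 0], "gripper": 1}
    - {"translation": [-0.002, 0, 0], "twist": [0, 0, 0], "gripper": 1}
    - {"translation": [-0.001, 0, 0], "twist": [0, 0, 0], "gripper": 1}
    - {"translation": [0, 0, 0], "twist": [0, 0, 0], "gripper": 1}
    - {"translation": [0, 0, 0], "twist": [0, 0, 0], "gripper": 1}

```text
t: 34.8
position: [0.5854, -0.0626, 0.0706]
tool_rot: [0.777, 0.63, 0.001, -0.001]
wrist_force: [-3.0, 5.4, 8.3]
width: 0.0298
finger_force: 20.0
```

Emit:
servo_tool:
  deltas:
    - {"translation": [0.003, 0, 0], "twist": [0, 0, 0], "gripper": 1}
    - {"translation": [0.003, 0, 0], "twist": [0, 0, 0], "gripper": 1}
    - {"translation": [0.008, 0, 0], "twist": [0, 0, 0], "gripper": 1}
    - {"translation": [0.015, 0, 0], "twist": [0, 0, 0], "gripper": 1}
    - {"translation": [0.02, 0, 0], "twist": [0, 0, 0], "gripper": 1}
    - {"translation": [0.02, 0, 0], "twist": [0, 0, 0], "gripper": 1}
    - {"translation": [0.02, 0, 0], "twist": [0, 0, 0], "gripper": 1}
    - {"translation": [0.018, 0, 0], "twist": [0, 0, 0], "gripper": 1}
    - {"translation": [0.01, 0, 0], "twist": [0, 0, 0], "gripper": 1}
    - {"translation": [0, 0, 0], "twist": [0, 0, 0], "gripper": 1}

```text
t: 35.8
position: [0.6098, 0.0511, 0.0707]
tool_rot: [0.777, 0.63, 0.001, -0.0]
wrist_force: [-3.2, 1.8, 7.9]
width: 0.0298
finger_force: 20.0
```

Emit:
servo_tool:
  deltas:
    - {"translation": [0, 0, 0], "twist": [0, 0, 0], "gripper": 0.45}
    - {"translation": [0, 0, 0], "twist": [0, 0, 0], "gripper": 0.45}
    - {"translation": [0, 0, 0], "twist": [0, 0, 0], "gripper": 0.45}
    - {"translation": [0, 0, -0.03], "twist": [0, 0, 0], "gripper": 0.45}
    - {"translation": [0, 0, -0.04], "twist": [0, 0, 0], "gripper": 0.5}
    - {"translation": [0, 0, -0.04], "twist": [0, 0, -7.8], "gripper": 0.5}
    - {"translation": [0, 0, 0], "twist": [0, 0, 0], "gripper": 0.55}
    - {"translation": [0, 0, 0], "twist": [0, 0, 0], "gripper": 0.55}
    - {"translation": [0, 0, 0], "twist": [0, 0, 0], "gripper": 0.55}

```text
t: 36.7
position: [0.609, 0.048, 0.1782]
tool_rot: [0.733, 0.68, -0.001, -0.0]
wrist_force: [0.3, -0.6, -0.1]
width: 0.0424
finger_force: 0.0
```

Run:
```python
from h import *
s=say()
im,C,T,q=tops("side",s,.07,.09)
m=q&(T[...,1]>-113)&(T[...,1]<0)&(T[...,0]<57); print(m.sum(),rect(T[m]/1000))
cv2.imwrite("pics/s4.png",cv2.resize(im[190:310,200:330,::-1],(650,600),interpolation=cv2.INTER_CUBIC))
```

```text
t 36.7 pos [609.   48.  178.2] tray [  4.8 117.3] phi 85.72 F [ 0.3 -0.6 -0.1] w 42.4
1372 (array([ -4.8, -67.4]), array([123.2,  91. ]), 0.1)
```

View pics/s4.png

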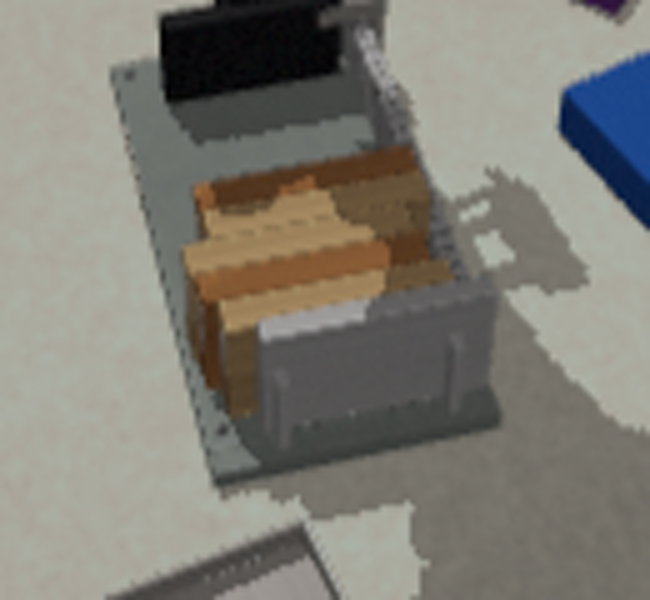

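All five stand together at (190–430, 150–400) in the crop, and the follower is back. Next is rack sample 3.

Emit:
servo_tool:
  deltas:
    - {"translation": [0.0364, -0.0291, 0], "twist": [0, 0, 0], "gripper": 0.55}
    - {"translation": [0.0364, -0.0291, 0], "twist": [0, 0, 0], "gripper": 0.55}
    - {"translation": [0.0364, -0.0291, 0], "twist": [0, 0, 0], "gripper": 0.55}
    - {"translation": [0.0364, -0.0291, 0], "twist": [0, 0, 0], "gripper": 0.55}
    - {"translation": [0.0364, -0.0291, 0], "twist": [0, 0, 0], "gripper": 0.55}
    - {"translation": [0.0364, -0.0291, 0], "twist": [0, 0, 0], "gripper": 0.55}
    - {"translation": [0, 0, 0], "twist": [0, 0, 0], "gripper": 0.55}
    - {"translation": [0, 0, 0], "twist": [0, 0, 0], "gripper": 0.55}
    - {"translation": [0, 0, 0], "twist": [0, 0, 0], "gripper": 0.55}
    - {"translation": [0, 0, 0], "twist": [0, 0, 0], "gripper": 0.55}

```text
t: 37.75
position: [0.4527, 0.2776, 0.1789]
tool_rot: [0.734, 0.679, -0.001, 0.0]
wrist_force: [0.4, -0.0, 0.3]
width: 0.042
finger_force: 0.0
```

Emit:
servo_tool:
  deltas:
    - {"translation": [0, 0, 0.03], "twist": [0, 0, 0], "gripper": 0.55}
    - {"translation": [0, 0, 0.045], "twist": [0, 0, 0], "gripper": 0.55}
    - {"translation": [0, 0, 0.045], "twist": [0, 0, 0], "gripper": 0.55}
    - {"translation": [0, 0, 0.02], "twist": [0, 0, 0], "gripper": 0.55}
    - {"translation": [0, 0, 0], "twist": [0, 0, 0], "gripper": 0.55}
    - {"translation": [0, 0, 0], "twist": [0, 0, 0], "gripper": 0.55}
    - {"translation": [0, 0, 0], "twist": [0, 0, 0], "gripper": 1}
    - {"translation": [0, 0, 0], "twist": [0, 0, 0], "gripper": 1}
    - {"translation": [0, 0, 0], "twist": [0, 0, 0], "gripper": 1}
    - {"translation": [0, 0, 0], "twist": [0, 0, 0], "gripper": 1}

```text
t: 38.75
position: [0.4505, 0.2797, 0.0399]
tool_rot: [0.732, 0.681, -0.0, -0.001]
wrist_force: [-1.4, 0.6, 3.9]
width: 0.0178
finger_force: 20.0
```

```bash
python3 -c "
from h import *
say()"
```

```text
t 38.75 pos [450.5 279.7  39.9] tray [-198.4  311. ] phi 85.81 F [-1.4  0.6  3.9] w 17.8
```

Emit:
servo_tool:
  deltas:
    - {"translation": [0, 0, -0.04], "twist": [0, 0, 0], "gripper": 1}
    - {"translation": [0, 0, -0.045], "twist": [0, 0, 0], "gripper": 1}
    - {"translation": [0, 0, -0.045], "twist": [0, 0, 0], "gripper": 1}
    - {"translation": [0, 0, 0], "twist": [0, 0, 8.15], "gripper": 1}
    - {"translation": [0, 0, 0], "twist": [0, 0, 8.15], "gripper": 1}
    - {"translation": [0, 0, 0], "twist": [0, 0, 8.15], "gripper": 1}
    - {"translation": [0, 0, 0], "twist": [0, 0, 8.15], "gripper": 1}
    - {"translation": [0, 0, 0], "twist": [0, 0, 8.15], "gripper": 1}
    - {"translation": [0, 0, 0], "twist": [0, 0, 8.15], "gripper": 1}
    - {"translation": [0, 0, 0], "twist": [0, 0, 8.15], "gripper": 1}
    - {"translation": [0, 0, 0], "twist": [0, 0, 8.15], "gripper": 1}
    - {"translation": [0, 0, 0], "twist": [0, 0, 8.15], "gripper": 1}

```text
t: 39.95
position: [0.4518, 0.2794, 0.1697]
tool_rot: [0.994, 0.106, 0.0, -0.0]
wrist_force: [-0.2, 0.5, -1.3]
width: 0.0177
finger_force: 20.0
```

Emit:
servo_tool:
  deltas:
    - {"translation": [0, 0, 0], "twist": [0, 0, 8.15], "gripper": 1}
    - {"translation": [0, 0, 0], "twist": [0, 0, 8.15], "gripper": 1}
    - {"translation": [0, 0, 0], "twist": [0, 0, 8.15], "gripper": 1}
    - {"translation": [0.0224, 0.0337, 0], "twist": [0, 0, 0], "gripper": 1}
    - {"translation": [0.0224, 0.0337, 0], "twist": [0, 0, 0], "gripper": 1}
    - {"translation": [0.0224, 0.0337, 0], "twist": [0, 0, 0], "gripper": 1}
    - {"translation": [0.0224, 0.0337, 0], "twist": [0, 0, 0], "gripper": 1}
    - {"translation": [0.0224, 0.0337, 0], "twist": [0, 0, 0], "gripper": 1}
    - {"translation": [0.0224, 0.0337, 0], "twist": [0, 0, 0], "gripper": 1}
    - {"translation": [0.0224, 0.0337, 0], "twist": [0, 0, 0], "gripper": 1}
    - {"translation": [0.0224, 0.0337, 0], "twist": [0, 0, 0], "gripper": 1}
    - {"translation": [0.0224, 0.0337, 0], "twist": [0, 0, 0], "gripper": 1}

```text
t: 41.15
position: [0.5862, -0.0607, 0.1697]
tool_rot: [0.995, -0.104, 0.0, -0.0]
wrist_force: [0.6, 0.1, -1.3]
width: 0.0181
finger_force: 20.0
```

Emit:
servo_tool:
  deltas:
    - {"translation": [0, 0, 0], "twist": [0, 0, 0], "gripper": 1}
    - {"translation": [0, 0, 0], "twist": [0, 0, 0], "gripper": 1}
    - {"translation": [0, 0, 0], "twist": [0, 0, 0], "gripper": 1}
    - {"translation": [0, 0, 0], "twist": [0, 0, 0], "gripper": 1}
    - {"translation": [0, 0, 0], "twist": [0, 0, 0], "gripper": 1}

```text
t: 41.65
position: [0.5857, -0.0576, 0.1696]
tool_rot: [0.995, -0.103, -0.0, -0.0]
wrist_force: [0.7, 1.0, -1.2]
width: 0.0178
finger_force: 20.0
```

Run:
```python
from h import *
s=say()
im,C,T,q=tops("wrist",s,.074,.092)
for n,a,b in (("row",-113,-15),):
    m=q&(T[...,1]>a)&(T[...,1]<b)&(T[...,0]<57); print(n,rect(T[m]/1000),m.sum(),np.median(C[m][:,2]))
q=(C[...,2]>.12)&(C[...,2]<.16)&(abs(T[...,1]-8)<12)&(T[...,0]<75)&(T[...,0]>-70); print("held",np.percentile(T[q],[1,50,99],axis=0),np.percentile(C[q][:,2],[1,99]))
```

```text
t 41.65 pos [585.7 -57.6 169.6] tray [4.  9.2] phi -11.88 F [ 0.7  1.  -1.2] w 17.8
row (array([ -1.2, -68.4]), array([ 89.1, 115.9]), 89.9) 9313 0.0827308475725831
held [[58.2486004   1.25430339]
 [58.39988713  9.2251774 ]
 [58.59392188 17.64647312]] [0.14685825 0.15836757]
```

Emit:
servo_tool:
  deltas:
    - {"translation": [-0.001, 0.001, 0.03], "twist": [0, 0, 0], "gripper": 1}
    - {"translation": [0, 0, 0.04], "twist": [0, 0, 0], "gripper": 1}
    - {"translation": [0, 0, 0.035], "twist": [0, 0, 0], "gripper": 1}
    - {"translation": [0, 0, 0.012], "twist": [0, 0, 0], "gripper": 1}
    - {"translation": [0, 0, 0.007], "twist": [0, 0, 0], "gripper": 1}
    - {"translation": [0, 0, 0.003], "twist": [0, 0, 0], "gripper": 1}
    - {"translation": [0, 0, 0], "twist": [0, 0, 0], "gripper": 1}
    - {"translation": [0, 0, 0], "twist": [0, 0, 0], "gripper": 1}

```text
t: 42.5
position: [0.5858, -0.06, 0.0439]
tool_rot: [0.995, -0.105, 0.001, -0.0]
wrist_force: [0.3, -0.6, -0.7]
width: 0.018
finger_force: 20.0
```

Emit:
servo_tool:
  deltas:
    - {"translation": [0, 0, 0], "twist": [0, 0, 0], "gripper": 0.7}
    - {"translation": [0, 0, 0], "twist": [0, 0, 0], "gripper": 0.7}
    - {"translation": [0, 0, 0], "twist": [0, 0, 0], "gripper": 0.7}
    - {"translation": [0, 0, 0], "twist": [0, 0, 0], "gripper": 0.7}
    - {"translation": [0, 0, -0.015], "twist": [0, 0, 0], "gripper": 0.7}
    - {"translation": [0, 0, -0.035], "twist": [0, 0, 0], "gripper": 0.7}
    - {"translation": [0, 0, -0.04], "twist": [0, 0, 0], "gripper": 0.6}
    - {"translation": [0, 0, -0.04], "twist": [0, 0, 0], "gripper": 0.55}
    - {"translation": [0, 0, 0], "twist": [0, 0, 0], "gripper": 0.55}

```text
t: 43.4
position: [0.5889, -0.0602, 0.1792]
tool_rot: [0.994, -0.105, 0.006, -0.0]
wrist_force: [1.1, 0.6, 0.3]
width: 0.0422
finger_force: 0.0
```

Emit:
servo_tool:
  deltas:
    - {"translation": [-0.03, -0.0326, 0], "twist": [0, 0, 0], "gripper": 0.55}
    - {"translation": [-0.03, -0.0326, 0], "twist": [0, 0, 0], "gripper": 0.55}
    - {"translation": [-0.03, -0.0326, 0], "twist": [0, 0, 0], "gripper": 0.55}
    - {"translation": [-0.03, -0.0326, 0], "twist": [0, 0, 0], "gripper": 0.55}
    - {"translation": [-0.03, -0.0326, 0], "twist": [0, 0, 0], "gripper": 0.55}
    - {"translation": [-0.03, -0.0326, 0], "twist": [0, 0, 0], "gripper": 0.55}
    - {"translation": [-0.03, -0.0326, 0], "twist": [0, 0, 0], "gripper": 0.55}
    - {"translation": [-0.03, -0.0326, 0], "twist": [0, 0, 0], "gripper": 0.55}
    - {"translation": [-0.03, -0.0326, 0], "twist": [0, 0, 0], "gripper": 0.55}
    - {"translation": [0, 0, 0], "twist": [0, 0, -8.15], "gripper": 0.55}
    - {"translation": [0, 0, 0], "twist": [0, 0, -8.15], "gripper": 0.55}
    - {"translation": [0, 0, 0], "twist": [0, 0, -8.15], "gripper": 0.55}

```text
t: 44.6
position: [0.381, 0.2837, 0.1727]
tool_rot: [0.994, 0.112, 0.0, 0.0]
wrist_force: [0.2, -0.5, -0.2]
width: 0.0421
finger_force: 0.0
```

Emit:
servo_tool:
  deltas:
    - {"translation": [0, 0, 0], "twist": [0, 0, -8.15], "gripper": 0.55}
    - {"translation": [0, 0, 0], "twist": [0, 0, -8.15], "gripper": 0.55}
    - {"translation": [0, 0, 0], "twist": [0, 0, -8.15], "gripper": 0.55}
    - {"translation": [0, 0, 0], "twist": [0, 0, -8.15], "gripper": 0.55}
    - {"translation": [0, 0, 0], "twist": [0, 0, -8.15], "gripper": 0.55}
    - {"translation": [0, 0, 0], "twist": [0, 0, -8.15], "gripper": 0.55}
    - {"translation": [0, 0, 0], "twist": [0, 0, -8.15], "gripper": 0.55}
    - {"translation": [0, 0, 0], "twist": [0, 0, -8.15], "gripper": 0.55}
    - {"translation": [0, 0, 0], "twist": [0, 0, -8.15], "gripper": 0.55}
    - {"translation": [0, 0, 0], "twist": [0, 0, 0], "gripper": 0.55}
    - {"translation": [0, 0, 0], "twist": [0, 0, 0], "gripper": 0.55}
    - {"translation": [0, 0, 0], "twist": [0, 0, 0], "gripper": 0.55}

```text
t: 45.8
position: [0.3817, 0.2831, 0.1726]
tool_rot: [0.733, 0.68, -0.0, 0.0]
wrist_force: [0.0, -0.0, 0.4]
width: 0.0423
finger_force: 0.0
```

Run:
```python
from h import *
s=say()
im,C,T,q=tops("top",s,.07,.09)
for n,a,b in (("third",-5,22),("row",-113,-15)):
    m=q&(T[...,1]>a)&(T[...,1]<b)&(T[...,0]<57); print(n,m.sum(),m.sum()>20 and rect(T[m]/1000))
im,d=capture("wrist"); C=cloud(d,"wrist",s)
q=(abs(C[...,0]*1000-382)<28)&(abs(C[...,1]*1000-284)<80)&(abs(C[...,2]-.079)<.008); print("l4",rect(C[q]),q.sum())
```

```text
t 45.8 pos [381.7 283.1 172.6] tray [-266.4  300. ] phi 85.65 F [ 0.  -0.   0.4] w 42.3
third 269 (array([2.2, 7.9]), array([109.2,  18.2]), 0.2)
row 1345 (array([ -4.9, -67.9]), array([ 90.1, 123.4]), 90.0)
l4 (array([382.9, 285.4]), array([109. ,  18.1]), 86.1) 1918
```

Emit:
servo_tool:
  deltas:
    - {"translation": [0.002, 0.001, 0.03], "twist": [0, 0, 0], "gripper": 0.55}
    - {"translation": [0, 0, 0.045], "twist": [0, 0, 0], "gripper": 0.55}
    - {"translation": [0, 0, 0.04], "twist": [0, 0, 0], "gripper": 0.55}
    - {"translation": [0, 0, 0.02], "twist": [0, 0, 0], "gripper": 0.55}
    - {"translation": [0, 0, 0], "twist": [0, 0, 0], "gripper": 0.55}
    - {"translation": [0, 0, 0], "twist": [0, 0, 0], "gripper": 0.55}
    - {"translation": [0, 0, 0], "twist": [0, 0, 0], "gripper": 1}
    - {"translation": [0, 0, 0], "twist": [0, 0, 0], "gripper": 1}
    - {"translation": [0, 0, 0], "twist": [0, 0, 0], "gripper": 1}
    - {"translation": [0, 0, 0], "twist": [0, 0, 0], "gripper": 1}

```text
t: 46.9
position: [0.3827, 0.2854, 0.0381]
tool_rot: [0.733, 0.681, 0.0, -0.0]
wrist_force: [-1.8, -0.9, 3.8]
width: 0.018
finger_force: 20.0
```

Emit:
servo_tool:
  deltas:
    - {"translation": [0, 0, -0.04], "twist": [0, 0, 0], "gripper": 1}
    - {"translation": [0, 0, -0.045], "twist": [0, 0, 0], "gripper": 1}
    - {"translation": [0, 0, -0.045], "twist": [0, 0, 0], "gripper": 1}
    - {"translation": [0, 0, 0], "twist": [0, 0, 8.15], "gripper": 1}
    - {"translation": [0, 0, 0], "twist": [0, 0, 8.15], "gripper": 1}
    - {"translation": [0, 0, 0], "twist": [0, 0, 8.15], "gripper": 1}
    - {"translation": [0, 0, 0], "twist": [0, 0, 8.15], "gripper": 1}
    - {"translation": [0, 0, 0], "twist": [0, 0, 8.15], "gripper": 1}
    - {"translation": [0, 0, 0], "twist": [0, 0, 8.15], "gripper": 1}
    - {"translation": [0, 0, 0], "twist": [0, 0, 8.15], "gripper": 1}
    - {"translation": [0, 0, 0], "twist": [0, 0, 8.15], "gripper": 1}
    - {"translation": [0, 0, 0], "twist": [0, 0, 8.15], "gripper": 1}

```text
t: 48.1
position: [0.3827, 0.285, 0.1677]
tool_rot: [0.994, 0.105, 0.0, -0.0]
wrist_force: [0.3, -0.4, -0.9]
width: 0.0178
finger_force: 20.0
```

Emit:
servo_tool:
  deltas:
    - {"translation": [0, 0, 0], "twist": [0, 0, 8.1], "gripper": 1}
    - {"translation": [0, 0, 0], "twist": [0, 0, 8.1], "gripper": 1}
    - {"translation": [0, 0, 0], "twist": [0, 0, 8.1], "gripper": 1}
    - {"translation": [0.0299, 0.0284, 0], "twist": [0, 0, 0], "gripper": 1}
    - {"translation": [0.0299, 0.0284, 0], "twist": [0, 0, 0], "gripper": 1}
    - {"translation": [0.0299, 0.0284, 0], "twist": [0, 0, 0], "gripper": 1}
    - {"translation": [0.0299, 0.0284, 0], "twist": [0, 0, 0], "gripper": 1}
    - {"translation": [0.0299, 0.0284, 0], "twist": [0, 0, 0], "gripper": 1}
    - {"translation": [0.0299, 0.0284, 0], "twist": [0, 0, 0], "gripper": 1}
    - {"translation": [0.0299, 0.0284, 0], "twist": [0, 0, 0], "gripper": 1}
    - {"translation": [0.0299, 0.0284, 0], "twist": [0, 0, 0], "gripper": 1}
    - {"translation": [0.0299, 0.0284, 0], "twist": [0, 0, 0], "gripper": 1}

```text
t: 49.3
position: [0.5941, -0.0218, 0.1676]
tool_rot: [0.995, -0.103, -0.0, -0.0]
wrist_force: [-0.2, 0.5, -1.0]
width: 0.0177
finger_force: 20.0
```

Emit:
servo_tool:
  deltas:
    - {"translation": [0, 0, 0], "twist": [0, 0, 0], "gripper": 1}
    - {"translation": [0, 0, 0], "twist": [0, 0, 0], "gripper": 1}
    - {"translation": [0, 0, 0], "twist": [0, 0, 0], "gripper": 1}
    - {"translation": [0, 0, 0], "twist": [0, 0, 0], "gripper": 1}
    - {"translation": [0, 0, 0], "twist": [0, 0, 0], "gripper": 1}

```text
t: 49.8
position: [0.5932, -0.0188, 0.1677]
tool_rot: [0.995, -0.102, -0.0, -0.0]
wrist_force: [-0.5, 0.4, -1.5]
width: 0.0177
finger_force: 20.0
```

Run:
```python
from h import *
s=say()
im,C,T,q=tops("wrist",s,.074,.092)
for n,a,b in (("third",-3,22),("row",-113,-15),):
    m=q&(T[...,1]>a)&(T[...,1]<b)&(T[...,0]<57); print(n,rect(T[m]/1000),m.sum(),np.median(C[m][:,2]))
q=(C[...,2]>.12)&(C[...,2]<.16)&(abs(T[...,1]-47)<12)&(T[...,0]<75)&(T[...,0]>-70); print("held",np.percentile(T[q],[1,50,99],axis=0),np.percentile(C[q][:,2],[1,99]))
```

```text
t 49.8 pos [593.2 -18.8 167.7] tray [ 3.3 48.6] phi -11.74 F [-0.5  0.4 -1.5] w 17.7
third (array([3.3, 7.1]), array([ 18.5, 107.4]), 90.0) 1886 0.08271093250310872
row (array([ -3.3, -68.4]), array([ 89.3, 120.5]), 89.9) 9914 0.08278657977268618
held [[58.20983171 40.87933701]
 [58.3628015  49.53041755]
 [58.53856891 57.46105609]] [0.1440296  0.15971611]
```

Emit:
servo_tool:
  deltas:
    - {"translation": [-0.001, 0.001, 0.03], "twist": [0, 0, 0.2], "gripper": 1}
    - {"translation": [0, 0, 0.04], "twist": [0, 0, 0], "gripper": 1}
    - {"translation": [0, 0, 0.035], "twist": [0, 0, 0], "gripper": 1}
    - {"translation": [0, 0, 0.012], "twist": [0, 0, 0], "gripper": 1}
    - {"translation": [0, 0, 0.007], "twist": [0, 0, 0], "gripper": 1}
    - {"translation": [0, 0, 0.0025], "twist": [0, 0, 0], "gripper": 1}
    - {"translation": [0, 0, 0], "twist": [0, 0, 0], "gripper": 1}
    - {"translation": [0, 0, 0], "twist": [0, 0, 0], "gripper": 1}

```text
t: 50.65
position: [0.5936, -0.021, 0.0424]
tool_rot: [0.994, -0.105, 0.001, -0.0]
wrist_force: [0.3, 0.3, -1.2]
width: 0.0181
finger_force: 20.0
```

Emit:
servo_tool:
  deltas:
    - {"translation": [0, 0, 0], "twist": [0, 0, 0], "gripper": 0.7}
    - {"translation": [0, 0, 0], "twist": [0, 0, 0], "gripper": 0.7}
    - {"translation": [0, 0, 0], "twist": [0, 0, 0], "gripper": 0.7}
    - {"translation": [0, 0, 0], "twist": [0, 0, 0], "gripper": 0.7}
    - {"translation": [0, 0, -0.015], "twist": [0, 0, 0], "gripper": 0.7}
    - {"translation": [0, 0, -0.035], "twist": [0, 0, 0], "gripper": 0.7}
    - {"translation": [0, 0, -0.04], "twist": [0, 0, 0], "gripper": 0.6}
    - {"translation": [0, 0, -0.04], "twist": [0, 0, 0], "gripper": 0.5}
    - {"translation": [0.002, -0.037, 0], "twist": [0, 0, 0], "gripper": 0.45}
    - {"translation": [0, -0.0355, 0], "twist": [0, 0, 0], "gripper": 0.45}

```text
t: 51.65
position: [0.6113, 0.0491, 0.1743]
tool_rot: [0.994, -0.107, 0.003, -0.0]
wrist_force: [0.0, 0.5, -0.2]
width: 0.0517
finger_force: 0.0
```

Emit:
servo_tool:
  deltas:
    - {"translation": [0, 0, 0], "twist": [0, 0, -8.18], "gripper": 0.45}
    - {"translation": [0, 0, 0], "twist": [0, 0, -8.18], "gripper": 0.45}
    - {"translation": [0, 0, 0], "twist": [0, 0, -8.18], "gripper": 0.45}
    - {"translation": [0, 0, 0], "twist": [0, 0, -8.18], "gripper": 0.45}
    - {"translation": [0, 0, 0], "twist": [0, 0, -8.18], "gripper": 0.45}
    - {"translation": [0, 0, 0], "twist": [0, 0, -8.18], "gripper": 0.45}
    - {"translation": [0, 0, 0], "twist": [0, 0, -8.18], "gripper": 0.45}
    - {"translation": [0, 0, 0], "twist": [0, 0, -8.18], "gripper": 0.45}
    - {"translation": [0, 0, 0], "twist": [0, 0, -8.18], "gripper": 0.45}
    - {"translation": [0, 0, 0], "twist": [0, 0, -8.18], "gripper": 0.45}
    - {"translation": [0, 0, 0], "twist": [0, 0, -8.18], "gripper": 0.45}
    - {"translation": [0, 0, 0], "twist": [0, 0, 0], "gripper": 0.45}

```text
t: 52.85
position: [0.6096, 0.0491, 0.1719]
tool_rot: [0.778, 0.629, 0.0, 0.0]
wrist_force: [-0.2, -0.3, 0.9]
width: 0.0516
finger_force: 0.0
```

Emit:
servo_tool:
  deltas:
    - {"translation": [0, 0, 0], "twist": [0, 0, 0], "gripper": 0.45}
    - {"translation": [0, 0, 0], "twist": [0, 0, 0], "gripper": 0.45}
    - {"translation": [0, 0, 0], "twist": [0, 0, 0], "gripper": 0.45}

```text
t: 53.15
position: [0.6095, 0.0495, 0.1712]
tool_rot: [0.778, 0.628, 0.0, 0.0]
wrist_force: [-0.1, 0.3, 0.6]
width: 0.0519
finger_force: 0.0
```

Run:
```python
from h import *
s=say()
im,C,T,q=tops("side",s,.07,.09)
cv2.imwrite("pics/s5.png",cv2.resize(im[190:310,200:330,::-1],(650,600),interpolation=cv2.INTER_CUBIC))
```

```text
t 53.15 pos [609.5  49.5 171.2] tray [  5.1 118.8] phi 77.85 F [-0.1  0.3  0.6] w 51.9
```

View pics/s5.png

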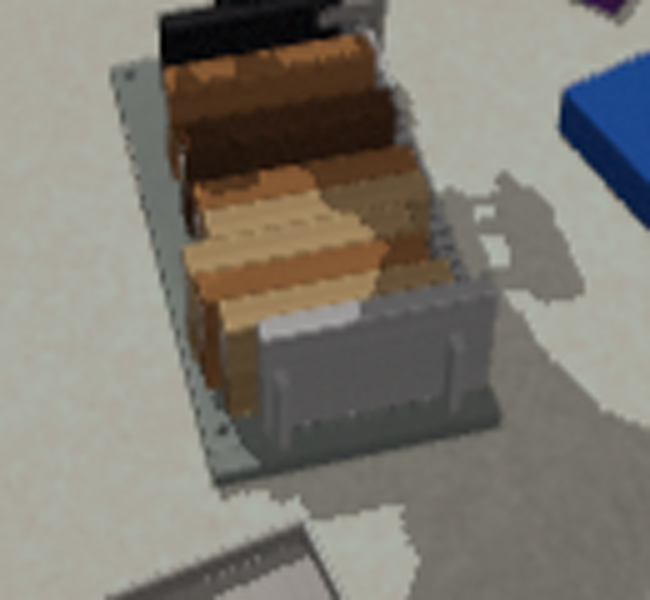

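All seven samples are standing, with the last two gapped at (280,120) and (270,60) in the crop. Now I close the follower lightly.

Emit:
servo_tool:
  deltas:
    - {"translation": [0.002, 0, 0.03], "twist": [0, 0, 0], "gripper": 0.45}
    - {"translation": [0, 0, 0.035], "twist": [0, 0, 0], "gripper": 0.45}
    - {"translation": [0, 0, 0.025], "twist": [0, 0, 0], "gripper": 0.45}
    - {"translation": [0, 0, 0.011], "twist": [0, 0, 0], "gripper": 0.45}
    - {"translation": [0, 0, 0], "twist": [0, 0, 0], "gripper": 0.45}
    - {"translation": [0, 0, 0], "twist": [0, 0, 0], "gripper": 1}
    - {"translation": [0, 0, 0], "twist": [0, 0, 0], "gripper": 1}
    - {"translation": [0, 0, 0], "twist": [0, 0, 0], "gripper": 1}
    - {"translation": [0, 0, 0], "twist": [0, 0, 0], "gripper": 1}

```text
t: 54.1
position: [0.6099, 0.0518, 0.0712]
tool_rot: [0.778, 0.629, 0.0, 0.0]
wrist_force: [-4.0, -0.2, 6.2]
width: 0.0298
finger_force: 20.0
```

Emit:
servo_tool:
  deltas:
    - {"translation": [-0.005, 0, 0], "twist": [0, 0, 0], "gripper": 1}
    - {"translation": [-0.01, 0, 0], "twist": [0, 0, 0], "gripper": 1}
    - {"translation": [-0.009, 0, 0], "twist": [0, 0, 0], "gripper": 1}
    - {"translation": [-0.006, 0, 0], "twist": [0, 0, 0], "gripper": 1}
    - {"translation": [-0.004, 0, 0], "twist": [0, 0, 0], "gripper": 1}
    - {"translation": [-0.004, 0, 0], "twist": [0, 0, 0], "gripper": 1}
    - {"translation": [-0.004, 0, 0], "twist": [0, 0, 0], "gripper": 1}
    - {"translation": [-0.004, 0, 0], "twist": [0, 0, 0], "gripper": 1}
    - {"translation": [-0.004, 0, 0], "twist": [0, 0, 0], "gripper": 1}
    - {"translation": [-0.004, 0, 0], "twist": [0, 0, 0], "gripper": 1}
    - {"translation": [-0.004, 0, 0], "twist": [0, 0, 0], "gripper": 1}
    - {"translation": [-0.004, 0, 0], "twist": [0, 0, 0], "gripper": 1}

```text
t: 55.3
position: [0.5972, -0.0079, 0.0712]
tool_rot: [0.777, 0.629, 0.001, -0.0]
wrist_force: [-2.8, 2.8, 6.9]
width: 0.0295
finger_force: 20.0
```

Emit:
servo_tool:
  deltas:
    - {"translation": [-0.004, 0, 0], "twist": [0, 0, 0], "gripper": 1}
    - {"translation": [-0.004, 0, 0], "twist": [0, 0, 0], "gripper": 1}
    - {"translation": [-0.004, 0, 0], "twist": [0, 0, 0], "gripper": 1}
    - {"translation": [-0.003, 0, 0], "twist": [0, 0, 0], "gripper": 1}
    - {"translation": [-0.002, 0, 0], "twist": [0, 0, 0], "gripper": 1}
    - {"translation": [0, 0, 0], "twist": [0, 0, 0], "gripper": 1}
    - {"translation": [0, 0, 0], "twist": [0, 0, 0], "gripper": 1}

```text
t: 56.0
position: [0.5935, -0.0251, 0.0712]
tool_rot: [0.778, 0.629, 0.001, -0.0]
wrist_force: [-3.7, 1.8, 8.5]
width: 0.0298
finger_force: 20.0
```

```bash
python3 -c "
from h import *
say()"
```

```text
t 56.0 pos [593.5 -25.1  71.2] tray [ 4.8 42.6] phi 77.93 F [-3.7  1.8  8.5] w 29.8
```

Emit:
servo_tool:
  deltas:
    - {"translation": [-0.002, 0, 0], "twist": [0, 0, 0], "gripper": 1}
    - {"translation": [-0.0015, 0, 0], "twist": [0, 0, 0], "gripper": 1}
    - {"translation": [-0.001, 0, 0], "twist": [0, 0, 0], "gripper": 1}
    - {"translation": [0, 0, 0], "twist": [0, 0, 0], "gripper": 1}
    - {"translation": [0, 0, 0], "twist": [0, 0, 0], "gripper": 1}

```text
t: 56.5
position: [0.5931, -0.0267, 0.0712]
tool_rot: [0.777, 0.629, 0.002, -0.001]
wrist_force: [-2.2, 6.0, 6.7]
width: 0.0301
finger_force: 20.0
```

Emit:
servo_tool:
  deltas:
    - {"translation": [0.001, 0, 0], "twist": [0, 0, 0], "gripper": 1}
    - {"translation": [0.001, 0, 0], "twist": [0, 0, 0], "gripper": 1}
    - {"translation": [0, 0, 0], "twist": [0, 0, 0], "gripper": 1}
    - {"translation": [0, 0, 0], "twist": [0, 0, 0], "gripper": 0.45}
    - {"translation": [0, 0, 0], "twist": [0, 0, 0], "gripper": 0.45}
    - {"translation": [0, 0, 0], "twist": [0, 0, 0], "gripper": 0.45}
    - {"translation": [0, 0, -0.03], "twist": [0, 0, 0], "gripper": 0.45}
    - {"translation": [0, 0, -0.04], "twist": [0, 0, 0], "gripper": 0.45}
    - {"translation": [0, 0, -0.03], "twist": [0, 0, 0], "gripper": 0.45}
    - {"translation": [0, 0, 0], "twist": [0, 0, 0], "gripper": 0.45}
    - {"translation": [0, 0, 0], "twist": [0, 0, 0], "gripper": 0.45}

```text
t: 57.6
position: [0.593, -0.0289, 0.1701]
tool_rot: [0.778, 0.629, 0.0, 0.0]
wrist_force: [0.5, 0.7, 0.1]
width: 0.0514
finger_force: 0.0
```

Run:
```python
from h import *
s=say()
im,C,T,q=tops("top",s,.07,.09)
for k in range(7):
    yc=-106+18*k; m=q&(abs(T[...,1]-yc)<6)&(T[...,0]<59)&(T[...,0]>-68)
    print(k+1,m.sum(),np.percentile(T[m][:,0],[1,99]).round(1) if m.sum()>10 else None)
```

```text
t 57.6 pos [593.  -28.9 170.1] tray [ 5.2 38.8] phi 77.89 F [0.5 0.7 0.1] w 51.4
1 110 [-17.9  51.7]
2 64 [ 4.2 45.6]
3 10 None
4 0 None
5 0 None
6 0 None
7 0 None
```

Emit:
servo_tool:
  deltas:
    - {"translation": [0, 0, 0], "twist": [0, 0, 8.17], "gripper": 0.88}
    - {"translation": [0, 0, 0], "twist": [0, 0, 8.17], "gripper": 0.88}
    - {"translation": [0, 0, 0], "twist": [0, 0, 8.17], "gripper": 0.88}
    - {"translation": [0, 0, 0], "twist": [0, 0, 8.17], "gripper": 0.88}
    - {"translation": [0, 0, 0], "twist": [0, 0, 8.17], "gripper": 0.88}
    - {"translation": [0, 0, 0], "twist": [0, 0, 8.17], "gripper": 0.88}
    - {"translation": [0, 0, 0], "twist": [0, 0, 8.17], "gripper": 0.88}
    - {"translation": [0, 0, 0], "twist": [0, 0, 8.17], "gripper": 0.88}
    - {"translation": [0, 0, 0], "twist": [0, 0, 8.17], "gripper": 0.88}
    - {"translation": [0, 0, 0], "twist": [0, 0, 8.17], "gripper": 0.88}
    - {"translation": [0, 0, 0], "twist": [0, 0, 8.17], "gripper": 0.88}

```text
t: 58.75
position: [0.5916, -0.0286, 0.168]
tool_rot: [0.994, -0.107, -0.002, 0.001]
wrist_force: [-0.6, 0.3, -0.3]
width: 0.0113
finger_force: 0.0
```

Emit:
servo_tool:
  deltas:
    - {"translation": [-0.023, 0.0338, 0], "twist": [0, 0, 0], "gripper": 0.88}
    - {"translation": [-0.023, 0.0338, 0], "twist": [0, 0, 0], "gripper": 0.88}
    - {"translation": [-0.023, 0.0338, 0], "twist": [0, 0, 0], "gripper": 0.88}
    - {"translation": [-0.023, 0.0338, 0], "twist": [0, 0, 0], "gripper": 0.88}
    - {"translation": [0, 0, 0], "twist": [0, 0, 0], "gripper": 0.88}
    - {"translation": [0, 0, 0], "twist": [0, 0, 0], "gripper": 0.88}
    - {"translation": [0, 0, 0], "twist": [0, 0, 0], "gripper": 0.88}
    - {"translation": [0, 0, 0], "twist": [0, 0, 0], "gripper": 0.88}

```text
t: 59.55
position: [0.4758, -0.1402, 0.1695]
tool_rot: [0.995, -0.103, -0.0, -0.0]
wrist_force: [-0.1, -0.5, -1.1]
width: 0.0113
finger_force: 0.0
```

```bash
cat >> h.py <<'E'
def ends(name="wrist"):
    s=say(); im,C,T,q=tops(name,s,.078,.086)
    q&=(T[...,0]<58)&(T[...,0]>-72); 
    edge=[]
    for k in range(7):
        yc=-105.3+18.2*k; m=q&(abs(T[...,1]-yc)<6)
        if m.sum()>30: print(k+1,m.sum(),"x",np.percentile(T[m][:,0],[1,99]).round(1),"z",np.round(np.median(C[m][:,2])*1000,1))
    m=q&(abs(T[...,0])<30)&(T[...,1]<40); print("row y",np.percentile(T[m][:,1],[.5,99.5]).round(1))
    b=(C[...,2]>.055)&(C[...,2]<.0725)&(abs(T[...,0]-25)<20)&(T[...,1]>0)&(T[...,1]<40); 
    if b.sum()>20: print("follower y",np.percentile(T[b][:,1],[1,50,99]).round(1))
    return im
E
python3 - <<'E'
from h import *
im=ends()
cv2.imwrite("pics/w5.png",cv2.resize(im[...,::-1],(800,600),interpolation=cv2.INTER_CUBIC))
E
```

```text
t 59.55 pos [ 475.8 -140.2  169.5] tray [-86.4 -94.5] phi -11.82 F [-0.1 -0.5 -1.1] w 11.3
1 1663 x [-53.1  53.7] z 82.8
2 1637 x [-59.9  46.6] z 82.8
3 1624 x [-63.   44.2] z 82.8
4 1672 x [-49.4  57.3] z 82.8
5 1661 x [-49.5  56.6] z 82.8
6 1670 x [-49.6  57.1] z 82.7
7 1659 x [-48.6  56.9] z 82.8
row y [-114.    30.9]
follower y [16.6 30.7 39.9]
```

View pics/w5.png

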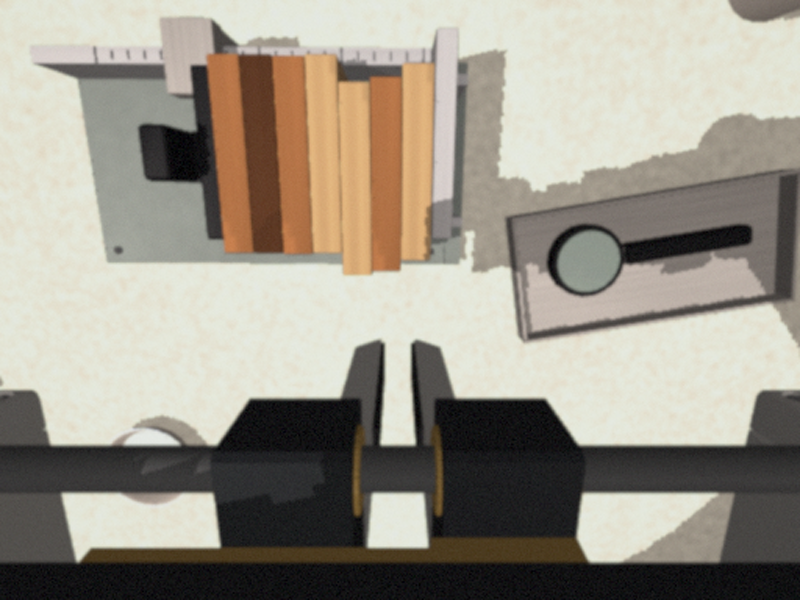

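The row is closed up: backstop end at (445,140), follower at (205,150). Samples 2 and 3 stick out 10–14 mm on the near side, at (385,270) and (355,274), and sample 1 about 4 mm. I push them to the fence.

Emit:
servo_tool:
  deltas:
    - {"translation": [0, -0.0155, 0.035], "twist": [0, 0, 0], "gripper": 0.88}
    - {"translation": [0, 0, 0.045], "twist": [0, 0, 0], "gripper": 0.88}
    - {"translation": [0, 0, 0.045], "twist": [0, 0, 0], "gripper": 0.88}
    - {"translation": [0, 0, 0.012], "twist": [0, 0, 0], "gripper": 0.88}
    - {"translation": [0.006, 0, 0], "twist": [0, 0, 0], "gripper": 0.88}
    - {"translation": [0.003, 0, 0], "twist": [0, 0, 0], "gripper": 0.88}
    - {"translation": [0.003, 0, 0], "twist": [0, 0, 0], "gripper": 0.88}
    - {"translation": [0.003, 0, 0], "twist": [0, 0, 0], "gripper": 0.88}
    - {"translation": [0.003, 0, 0], "twist": [0, 0, 0], "gripper": 0.88}
    - {"translation": [0.003, 0, 0], "twist": [0, 0, 0], "gripper": 0.88}
    - {"translation": [0.003, 0, 0], "twist": [0, 0, 0], "gripper": 0.88}
    - {"translation": [0, 0, 0], "twist": [0, 0, 0], "gripper": 0.88}

```text
t: 60.8
position: [0.4996, -0.1308, 0.034]
tool_rot: [0.995, -0.104, -0.002, -0.0]
wrist_force: [-5.6, 2.6, 4.1]
width: 0.0113
finger_force: 3.0
```

```bash
python3 -c "
from h import *
ends()"
```

```text
t 60.8 pos [ 499.6 -130.8   34. ] tray [-65.  -80.4] phi -11.96 F [-5.6  2.6  4.1] w 11.3
1 6452 x [-52.4  54.5] z 82.9
2 6497 x [-53.8  54.6] z 82.9
3 6529 x [-53.9  54.6] z 82.9
4 6394 x [-49.1  55.6] z 82.9
5 6407 x [-49.7  55.7] z 82.8
6 6389 x [-49.1  55.6] z 82.8
7 6414 x [-49.1  55.6] z 82.8
row y [-114.    31.5]
follower y [20.2 31.5 39.6]
```

Emit:
servo_tool:
  deltas:
    - {"translation": [0.002, 0, 0], "twist": [0, 0, 0], "gripper": 0.88}
    - {"translation": [0.002, 0, 0], "twist": [0, 0, 0], "gripper": 0.88}
    - {"translation": [0.001, 0, 0], "twist": [0, 0, 0], "gripper": 0.88}
    - {"translation": [0, 0, 0], "twist": [0, 0, 0], "gripper": 0.88}
    - {"translation": [0, 0, 0], "twist": [0, 0, 0], "gripper": 0.88}

```text
t: 61.35
position: [0.5037, -0.1317, 0.0338]
tool_rot: [0.995, -0.104, -0.002, -0.0]
wrist_force: [-6.3, 2.2, 5.3]
width: 0.011
finger_force: 3.6
```

Emit:
servo_tool:
  deltas:
    - {"translation": [0.001, 0, 0], "twist": [0, 0, 0], "gripper": 0.88}
    - {"translation": [0.001, 0, 0], "twist": [0, 0, 0], "gripper": 0.88}
    - {"translation": [0, 0, 0], "twist": [0, 0, 0], "gripper": 0.88}
    - {"translation": [0, 0, 0], "twist": [0, 0, 0], "gripper": 0.88}

```text
t: 61.75
position: [0.5043, -0.1319, 0.0338]
tool_rot: [0.995, -0.104, -0.004, -0.0]
wrist_force: [-9.4, 4.0, 7.3]
width: 0.0114
finger_force: 4.8
```

```bash
python3 -c "
from h import *
ends()"
```

```text
t 61.75 pos [ 504.3 -131.9   33.8] tray [-60.2 -80.4] phi -11.96 F [-9.4  4.   7.3] w 11.4
1 6310 x [-47.4  57.2] z 82.9
2 6354 x [-48.8  57.2] z 82.9
3 6403 x [-49.1  57.2] z 82.8
4 6363 x [-49.   57.2] z 82.8
5 6392 x [-49.7  57. ] z 82.8
6 6361 x [-49.1  57.2] z 82.8
7 6356 x [-49.   57.2] z 82.8
row y [-114.    31.6]
follower y [20.8 31.3 39.6]
```

All seven are in line at the fence, within about 1.5 mm. Back off and go to the tab for the final press.

Emit:
servo_tool:
  deltas:
    - {"translation": [-0.008, 0, 0], "twist": [0, 0, 0], "gripper": 0.88}
    - {"translation": [-0.015, 0, 0], "twist": [0, 0, 0], "gripper": 0.88}
    - {"translation": [0, 0, -0.045], "twist": [0, 0, 0], "gripper": 0.7}
    - {"translation": [0, 0, -0.045], "twist": [0, 0, 0], "gripper": 0.6}
    - {"translation": [0, 0, -0.045], "twist": [0, 0, 0], "gripper": 0.5}
    - {"translation": [0.021, -0.03, 0], "twist": [0, 0, 0], "gripper": 0.45}
    - {"translation": [0.021, -0.03, 0], "twist": [0, 0, 0], "gripper": 0.45}
    - {"translation": [0.021, -0.03, 0], "twist": [0, 0, 0], "gripper": 0.45}
    - {"translation": [0.021, -0.03, 0], "twist": [0, 0, 0], "gripper": 0.45}

```text
t: 62.7
position: [0.5953, -0.0274, 0.1697]
tool_rot: [0.995, -0.104, 0.002, -0.0]
wrist_force: [0.9, -0.1, -0.6]
width: 0.0518
finger_force: 0.0
```

Emit:
servo_tool:
  deltas:
    - {"translation": [0, 0, 0], "twist": [0, 0, -8.18], "gripper": 0.45}
    - {"translation": [0, 0, 0], "twist": [0, 0, -8.18], "gripper": 0.45}
    - {"translation": [0, 0, 0], "twist": [0, 0, -8.18], "gripper": 0.45}
    - {"translation": [0, 0, 0], "twist": [0, 0, -8.18], "gripper": 0.45}
    - {"translation": [0, 0, 0], "twist": [0, 0, -8.18], "gripper": 0.45}
    - {"translation": [0, 0, 0], "twist": [0, 0, -8.18], "gripper": 0.45}
    - {"translation": [0, 0, 0], "twist": [0, 0, -8.18], "gripper": 0.45}
    - {"translation": [0, 0, 0], "twist": [0, 0, -8.18], "gripper": 0.45}
    - {"translation": [0, 0, 0], "twist": [0, 0, -8.18], "gripper": 0.45}
    - {"translation": [0, 0, 0], "twist": [0, 0, -8.18], "gripper": 0.45}
    - {"translation": [0, 0, 0], "twist": [0, 0, -8.18], "gripper": 0.45}
    - {"translation": [0, 0, 0], "twist": [0, 0, 0], "gripper": 0.45}

```text
t: 63.9
position: [0.5939, -0.0285, 0.1689]
tool_rot: [0.777, 0.629, 0.001, 0.001]
wrist_force: [-0.4, 0.0, 0.2]
width: 0.052
finger_force: 0.0
```

Emit:
servo_tool:
  deltas:
    - {"translation": [0, 0, 0], "twist": [0, 0, 0], "gripper": 0.45}
    - {"translation": [0, 0, 0], "twist": [0, 0, 0], "gripper": 0.45}
    - {"translation": [0, 0, 0], "twist": [0, 0, 0], "gripper": 0.45}

```text
t: 64.2
position: [0.5932, -0.028, 0.1683]
tool_rot: [0.777, 0.629, 0.0, 0.0]
wrist_force: [-0.3, -0.9, 0.3]
width: 0.0517
finger_force: 0.0
```

```bash
python3 -c "
from h import *
say()"
```

```text
t 64.2 pos [593.2 -28.  168.3] tray [ 5.2 39.6] phi 77.95 F [-0.3 -0.9  0.3] w 51.7
```

Emit:
servo_tool:
  deltas:
    - {"translation": [0.001, 0, 0.03], "twist": [0, 0, 0], "gripper": 0.45}
    - {"translation": [0, 0, 0.035], "twist": [0, 0, 0], "gripper": 0.45}
    - {"translation": [0, 0, 0.025], "twist": [0, 0, 0], "gripper": 0.45}
    - {"translation": [0, 0, 0.008], "twist": [0, 0, 0], "gripper": 0.45}
    - {"translation": [0, 0, 0], "twist": [0, 0, 0], "gripper": 0.45}
    - {"translation": [0, 0, 0], "twist": [0, 0, 0], "gripper": 1}
    - {"translation": [0, 0, 0], "twist": [0, 0, 0], "gripper": 1}
    - {"translation": [0, 0, 0], "twist": [0, 0, 0], "gripper": 1}
    - {"translation": [0, 0, 0], "twist": [0, 0, 0], "gripper": 1}

```text
t: 65.1
position: [0.5931, -0.0268, 0.0711]
tool_rot: [0.777, 0.629, 0.0, 0.0]
wrist_force: [-2.6, 0.5, 7.0]
width: 0.0297
finger_force: 20.0
```

Emit:
servo_tool:
  deltas:
    - {"translation": [-0.002, 0, 0], "twist": [0, 0, 0], "gripper": 1}
    - {"translation": [-0.002, 0, 0], "twist": [0, 0, 0], "gripper": 1}
    - {"translation": [-0.001, 0, 0], "twist": [0, 0, 0], "gripper": 1}
    - {"translation": [0, 0, 0], "twist": [0, 0, 0], "gripper": 1}
    - {"translation": [0, 0, 0], "twist": [0, 0, 0], "gripper": 1}

```text
t: 65.6
position: [0.5931, -0.0269, 0.0711]
tool_rot: [0.776, 0.63, 0.003, -0.001]
wrist_force: [-1.8, 8.0, 3.7]
width: 0.0299
finger_force: 20.0
```

Emit:
servo_tool:
  deltas:
    - {"translation": [-0.002, 0, 0], "twist": [0, 0, 0], "gripper": 1}
    - {"translation": [-0.001, 0, 0], "twist": [0, 0, 0], "gripper": 1}
    - {"translation": [0, 0, 0], "twist": [0, 0, 0], "gripper": 1}
    - {"translation": [0, 0, 0], "twist": [0, 0, 0], "gripper": 1}
    - {"translation": [0.0035, 0, 0], "twist": [0, 0, 0], "gripper": 1}
    - {"translation": [0.003, 0, 0], "twist": [0, 0, 0], "gripper": 1}
    - {"translation": [0, 0, 0], "twist": [0, 0, 0], "gripper": 1}

```text
t: 66.3
position: [0.5931, -0.0271, 0.0711]
tool_rot: [0.777, 0.63, 0.001, -0.0]
wrist_force: [-2.9, 2.0, 6.6]
width: 0.0297
finger_force: 20.0
```

Emit:
servo_tool:
  deltas:
    - {"translation": [0, 0, 0], "twist": [0, 0, 0], "gripper": 0.45}
    - {"translation": [0, 0, 0], "twist": [0, 0, 0], "gripper": 0.45}
    - {"translation": [0, 0, 0], "twist": [0, 0, 0], "gripper": 0.45}
    - {"translation": [0, 0, -0.02], "twist": [0, 0, 0], "gripper": 0.45}
    - {"translation": [0, 0, -0.04], "twist": [0, 0, 0], "gripper": 0.45}
    - {"translation": [0, 0, -0.04], "twist": [0, 0, 0], "gripper": 0.45}
    - {"translation": [0.002, -0.045, -0.02], "twist": [0, 0, 0], "gripper": 0.45}
    - {"translation": [0, -0.045, 0], "twist": [0, 0, 0], "gripper": 0.45}
    - {"translation": [0, -0.045, 0], "twist": [0, 0, 0], "gripper": 0.45}
    - {"translation": [0, -0.045, 0], "twist": [0, 0, 0], "gripper": 0.45}
    - {"translation": [0, 0, 0], "twist": [0, 0, 0], "gripper": 0.45}
    - {"translation": [0, 0, 0], "twist": [0, 0, 0], "gripper": 0.45}

```text
t: 67.5
position: [0.4173, 0.0106, 0.1904]
tool_rot: [0.777, 0.63, 0.0, 0.001]
wrist_force: [-0.4, -0.0, 0.4]
width: 0.0514
finger_force: 0.0
```

Run:
```python
from h import *
ends("side"); im=ends("top")
cv2.imwrite("pics/t9.png",cv2.resize(im[130:300,160:460,::-1],(800,453),interpolation=cv2.INTER_CUBIC))
```

```text
t 67.5 pos [417.3  10.6 190.4] tray [-174.9   40.8] phi 78.06 F [-0.4 -0.   0.4] w 51.4
1 175 x [-50.5  57.2] z 83.4
2 179 x [-49.4  57.1] z 83.6
3 180 x [-50.2  56.5] z 83.6
4 173 x [-50.7  56.1] z 83.4
5 170 x [-52.3  55.5] z 83.6
6 156 x [-52.1  56.4] z 83.3
7 149 x [-51.5  56.7] z 83.5
row y [-126.6   32.3]
t 67.55 pos [418.5  10.6 190.4] tray [-173.7   41.1] phi 78.0 F [ 0.5 -0.8  0.8] w 51.8
1 134 x [-48.8  56. ] z 81.1
2 153 x [-50.   56.5] z 80.9
3 142 x [-48.5  56.4] z 81.2
4 149 x [-50.4  55.4] z 81.3
5 140 x [-51.5  55.4] z 81.5
6 143 x [-50.9  54.4] z 80.8
7 149 x [-51.3  55.7] z 80.7
row y [-124.4   12.4]
follower y [12.7 23.3 39.2]
```

View pics/t9.png

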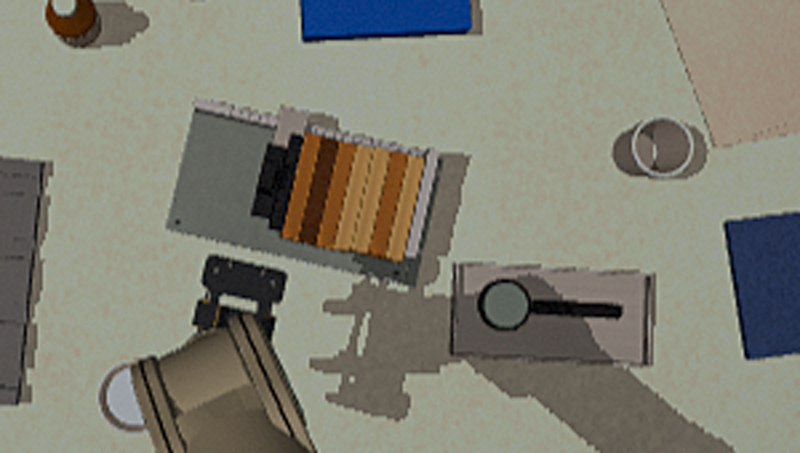

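The row is closed and the follower snug on it (row end y 12.4, follower 12.7); magnifier in the pan, bystanders untouched. Samples 4–7 read about 1.5 mm short of the fence, so I give those pairs a gentle push to be safe.

Emit:
servo_tool:
  deltas:
    - {"translation": [0, 0, 0], "twist": [0, 0, 8.18], "gripper": 0.88}
    - {"translation": [0, 0, 0], "twist": [0, 0, 8.18], "gripper": 0.88}
    - {"translation": [0, 0, 0], "twist": [0, 0, 8.18], "gripper": 0.88}
    - {"translation": [0, 0, 0], "twist": [0, 0, 8.18], "gripper": 0.88}
    - {"translation": [0, 0, 0], "twist": [0, 0, 8.18], "gripper": 0.88}
    - {"translation": [0, 0, 0], "twist": [0, 0, 8.18], "gripper": 0.88}
    - {"translation": [0, 0, 0], "twist": [0, 0, 8.18], "gripper": 0.88}
    - {"translation": [0, 0, 0], "twist": [0, 0, 8.18], "gripper": 0.88}
    - {"translation": [0, 0, 0], "twist": [0, 0, 8.18], "gripper": 0.88}
    - {"translation": [0, 0, 0], "twist": [0, 0, 8.18], "gripper": 0.88}
    - {"translation": [0, 0, 0], "twist": [0, 0, 8.18], "gripper": 0.88}
    - {"translation": [0, 0, 0], "twist": [0, 0, 0], "gripper": 0.88}

```text
t: 68.8
position: [0.4187, 0.0108, 0.1899]
tool_rot: [0.995, -0.104, 0.0, 0.0]
wrist_force: [0.1, -0.6, 0.6]
width: 0.0112
finger_force: 0.0
```

Emit:
servo_tool:
  deltas:
    - {"translation": [0.042, 0.0233, 0], "twist": [0, 0, 0], "gripper": 0.88}
    - {"translation": [0.042, 0.0233, 0], "twist": [0, 0, 0], "gripper": 0.88}
    - {"translation": [0, 0, 0.045], "twist": [0, 0, 0], "gripper": 0.88}
    - {"translation": [0, 0, 0.045], "twist": [0, 0, 0], "gripper": 0.88}
    - {"translation": [0, 0, 0.045], "twist": [0, 0, 0], "gripper": 0.88}
    - {"translation": [0, 0, 0.02], "twist": [0, 0, 0], "gripper": 0.88}
    - {"translation": [0, 0, 0], "twist": [0, 0, 0], "gripper": 0.88}
    - {"translation": [0, 0, 0], "twist": [0, 0, 0], "gripper": 0.88}
    - {"translation": [0, 0, 0], "twist": [0, 0, 0], "gripper": 0.88}

```text
t: 69.7
position: [0.4913, -0.0523, 0.0362]
tool_rot: [0.995, -0.104, 0.001, -0.0]
wrist_force: [0.0, -0.5, -0.8]
width: 0.0112
finger_force: 0.0
```

```bash
python3 -c "
from h import *
ends()"
```

```text
t 69.7 pos [491.3 -52.3  36.2] tray [-89.5  -5.3] phi -11.89 F [ 0.  -0.5 -0.8] w 11.2
1 5065 x [-48.2  32.2] z 83.0
2 5032 x [-47.7  32. ] z 82.9
3 5031 x [-47.7  32.2] z 82.9
4 5149 x [-49.9  32.1] z 82.9
5 5146 x [-50.3  32.1] z 82.9
6 5143 x [-49.9  32. ] z 82.9
7 5087 x [-49.4  32.1] z 82.8
row y [-114.4   31. ]
follower y [14.  30.1 39.1]
```

Emit:
servo_tool:
  deltas:
    - {"translation": [0.01, 0, 0], "twist": [0, 0, 0], "gripper": 0.88}
    - {"translation": [0.008, 0, 0], "twist": [0, 0, 0], "gripper": 0.88}
    - {"translation": [0.004, 0, 0], "twist": [0, 0, 0], "gripper": 0.88}
    - {"translation": [0.003, 0, 0], "twist": [0, 0, 0], "gripper": 0.88}
    - {"translation": [0.003, 0, 0], "twist": [0, 0, 0], "gripper": 0.88}
    - {"translation": [0.002, 0, 0], "twist": [0, 0, 0], "gripper": 0.88}
    - {"translation": [0.002, 0, 0], "twist": [0, 0, 0], "gripper": 0.88}
    - {"translation": [0, 0, 0], "twist": [0, 0, 0], "gripper": 0.88}
    - {"translation": [0, 0, 0], "twist": [0, 0, 0], "gripper": 0.88}

```text
t: 70.65
position: [0.5201, -0.0587, 0.0347]
tool_rot: [0.995, -0.104, -0.001, 0.0]
wrist_force: [-3.1, 0.8, 0.6]
width: 0.0112
finger_force: 1.7
```

Emit:
servo_tool:
  deltas:
    - {"translation": [-0.006, 0, 0], "twist": [0, 0, 0], "gripper": 0.88}
    - {"translation": [-0.006, 0, 0], "twist": [0, 0, 0], "gripper": 0.88}
    - {"translation": [0, 0.036, 0], "twist": [0, 0, 0], "gripper": 0.88}
    - {"translation": [0, 0, 0], "twist": [0, 0, 0], "gripper": 0.88}
    - {"translation": [0.004, 0, 0], "twist": [0, 0, 0], "gripper": 0.88}
    - {"translation": [0.003, 0, 0], "twist": [0, 0, 0], "gripper": 0.88}
    - {"translation": [0.003, 0, 0], "twist": [0, 0, 0], "gripper": 0.88}
    - {"translation": [0.002, 0, 0], "twist": [0, 0, 0], "gripper": 0.88}
    - {"translation": [0, 0, 0], "twist": [0, 0, 0], "gripper": 0.88}
    - {"translation": [0, 0, 0], "twist": [0, 0, 0], "gripper": 0.88}

```text
t: 71.65
position: [0.5128, -0.0928, 0.0348]
tool_rot: [0.995, -0.104, -0.001, -0.0]
wrist_force: [-3.4, 2.6, 1.7]
width: 0.0111
finger_force: 2.0
```

```bash
python3 -c "
from h import *
ends()"
```

```text
t 71.65 pos [512.8 -92.8  34.8] tray [-60.  -40.5] phi -11.88 F [-3.4  2.6  1.7] w 11.1
1 6178 x [-47.2  57.1] z 82.9
2 6187 x [-47.3  57.2] z 82.9
3 6172 x [-47.4  57.2] z 82.9
4 6283 x [-49.1  57.2] z 82.9
5 6275 x [-49.   57.2] z 82.8
6 6188 x [-47.4  57.3] z 82.8
7 6184 x [-47.5  57.3] z 82.8
row y [-114.2   31.3]
follower y [18.7 31.1 39.6]
```

Emit:
servo_tool:
  deltas:
    - {"translation": [0.002, 0, 0], "twist": [0, 0, 0], "gripper": 0.88}
    - {"translation": [0.0015, 0, 0], "twist": [0, 0, 0], "gripper": 0.88}
    - {"translation": [0, 0, 0], "twist": [0, 0, 0], "gripper": 0.88}
    - {"translation": [0, 0, 0], "twist": [0, 0, 0], "gripper": 0.88}
    - {"translation": [-0.008, 0, 0], "twist": [0, 0, 0], "gripper": 0.88}
    - {"translation": [-0.03, 0, 0], "twist": [0, 0, 0], "gripper": 0.88}
    - {"translation": [-0.01, 0, -0.04], "twist": [0, 0, 0], "gripper": 0.88}
    - {"translation": [0, 0, -0.045], "twist": [0, 0, 0], "gripper": 0.88}
    - {"translation": [0, 0, -0.045], "twist": [0, 0, 0], "gripper": 0.88}
    - {"translation": [0, 0, 0], "twist": [0, 0, 0], "gripper": 0.88}
    - {"translation": [0, 0, 0], "twist": [0, 0, 0], "gripper": 0.88}
    - {"translation": [0, 0, 0], "twist": [0, 0, 0], "gripper": 0.88}

```text
t: 72.9
position: [0.4698, -0.0852, 0.1643]
tool_rot: [0.995, -0.104, -0.0, 0.0]
wrist_force: [-0.7, -0.6, -0.7]
width: 0.0111
finger_force: 0.0
```

Run:
```python
from h import *
im=ends(); 
cv2.imwrite("pics/w9.png",cv2.resize(im[...,::-1],(800,600),interpolation=cv2.INTER_CUBIC))
s=observe(); im,C,T,q=tops("wrist",s,.078,.086); m=q&(T[...,1]<18)&(abs(T[...,0])<30); print("row",np.percentile(T[m][:,1],[1,99.5]))
b=(C[...,2]>.062)&(C[...,2]<.0765)&(abs(T[...,0]-35)<12)&(T[...,1]>5)&(T[...,1]<40); print("fol",np.percentile(T[b][:,1],[1,5,50,99]))
```

```text
t 72.9 pos [469.8 -85.2 164.3] tray [-103.6  -42. ] phi -11.98 F [-0.7 -0.6 -0.7] w 11.1
1 1804 x [-47.4  57.3] z 82.9
2 1806 x [-47.5  57.1] z 82.9
3 1811 x [-47.4  57.2] z 82.9
4 1845 x [-47.4  57.1] z 82.9
5 1778 x [-47.5  57. ] z 82.8
6 1802 x [-47.4  57.1] z 82.8
7 1810 x [-47.4  56.9] z 82.8
row y [-114.3   30.6]
follower y [15.1 30.4 39.8]
row [-114.03268734   10.87349538]
fol [13.30770678 14.22206078 21.47657952 39.58064849]
```

View pics/w9.png

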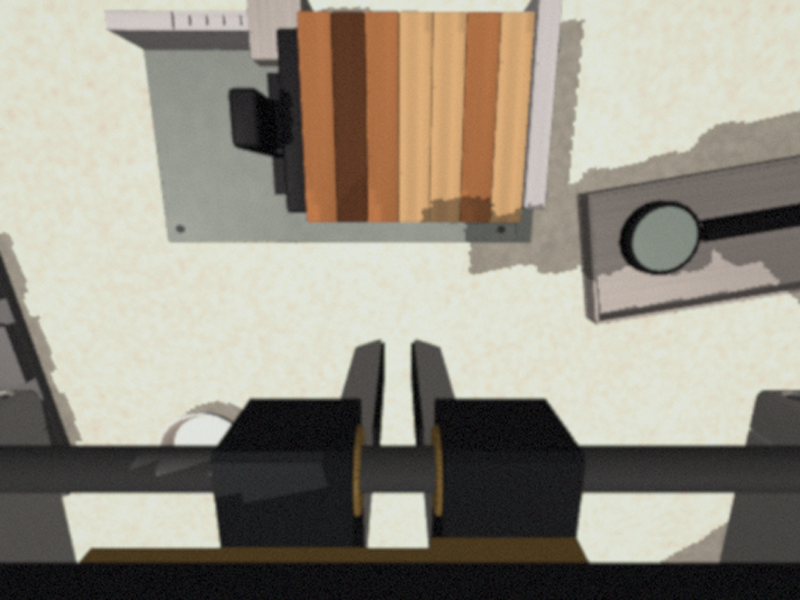

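The near ends all line up at y≈220 px, each reading −47.4 to −47.5 mm. The plate touches the last sample at (300,110). I'm handing it in.

```bash
python3 -c "
from rig import *
print(sign_off())"
```

```text
the job is handed in; nothing more can be done
None
```

I handed the job in at about 73 s; no verdict came back. In the last views, all seven samples stood upright, closed up against the backstop and flush with the fence, with the follower snug on the last one, the magnifier in the pan, and the bystanders in view where they started.

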